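# Load a probe card on the wafer prober

## Robot

A 6-joint arm with a two-finger parallel gripper is mounted at the origin on the work surface. World frame = base frame: x ahead of the robot, y to its left, z up, the work surface at z = 0. Lengths are in m, angles in rad, forces in N, time in s.
With the tool pointing down it reaches from about 0.25 to 0.725 m from the base axis. Payload 9.7 kg.
Tool frame: the origin (TCP) lies between the finger pads; the fingertips stand 19 mm ahead of it and the grasp point (between the pads) is the TCP; z points along the fingers, y is the line along which they close (so a half turn about z gives the same grasp; the last joint's range is limited). The gripper opens to 85 mm and grips with 20 to 120 N. Pads are 22 mm wide; open, the fingers measure 114 mm over their backs; the gripper's body (76 mm by 85 mm) begins 54 mm behind the grasp point. The pads swing forward as they close: fully open they stand 13 mm farther back than shut.
Start: joints at [1.192, 0.087, 0.176, 1.66, 0, 1.571], TCP at [0.203, 0.511, 0.25] pointing down, gripper open.
Joint ranges: [-3.13, 3.13], [-0.85, 1.81], [-1.15, 1.24], [-2.2, 2.28], [-1.44, 1.52], [-3.14, 3.14]. Speed limits (rad/s): [2.22, 2.22, 2.57, 3.14, 3.14, 3.14].

## Interface

Orientations are given as a 3x3 rotation matrix whose columns are the frame's x, y, z axes.
In Python, from rig import state, imaging, robot gives the robot as it stands. The module is installed in compiled form; this text tells all that it offers.
- The arm moves only by the tool play_rows, never from a script. Its argument "moves" is a list of rows, each a list of 3 entries, a list of its own where there are three numbers: the shift along the tool's x, y, z in m, then the turn about the tool's z in degrees, then the opening in per cent of the stroke, from 0 (shut) to 100 (fully open). A call has 1 to 8 rows; each row shifts and turns the commanded pose from where the row before left it, along the tool's axes as they then stand; what a row does not reach is not made up. A row lasts 1/8 s, in which the tool goes at most 62.5 mm and 10.7 degrees, less where a joint would pass 70% of its speed; a pose out of reach is approached as far as the arm can. A call with a gripper value outside its range is refused whole. The fingers move at their own pace and stop on an object; "grip_force" is the grip in N (left out, the last holds). Time passes only in rows, so rows that do not move let the fingers close. It gives the time, the measured TCP pose, the force, the opening and the grip force at its end, in the units of the state.
- state(): the state, without advancing time (a new reading comes with each control period).
- imaging.read_camera(name): name is "scene" or "side" or "wrist"; returns a dict with "frame" (480x640x3 uint8, blue, green, red), "range_z" (480x640 float32, m along the optical axis (not along the pixel's ray), 0 where there is no reading), "fx", "fy", "cx", "cy" (pixels), "dist" ([k1, k2, p1, p2, k3] as OpenCV has them; the pictures are not rectified), "extrinsics" (4x4, takes a point from world to camera coordinates). Camera axes: x right, y down, z forward; pixel columns grow to the right and rows downward; lengths in m; the calibration is good to about 2 mm. A picture is of the moment at which its call begins.
- robot.sign_off(): hands the job in; it is judged then, once.
Trained networks look in the newest picture that a camera, given by its name, has taken for a name from the list of things; names that differ only in an ending like _2 or _b are one class to them, and where a whole thing is asked for, a point or a joint stands for the part that bears it (a point fixed in the world has none). Each returns a list of dicts, best first, with "conf" (0 to 1); they miss things now and then, are a little off and sometimes report something else, mostly with a low value. They report only what shows in the picture. A call takes as long as a camera call.
- imaging.trace(label, camera): "region" (480x640 bool, what is visible of it) and "uv" ([column, row] in pixels, amid what is visible of it).
The state is a dict: "t": time; "q": joint angles; "joint_vel": joint speeds; "joint_efforts": joint torques, N m; "tool_pos": TCP position; "ee_rot": TCP orientation; "contact_force": force on the tool from outside, world axes, zero at the start; "ft_torque": the same for the moment, N m; "width": finger opening in m; "gripper_force": force on a finger pad.
Only numpy, scipy, OpenCV 4.12 (cv2) and the standard library are available. Lean on these libraries where they do the work, as an engineer would, in place of code of your own. Each camera call takes 0.05 s, during which the arm holds its last target. There are 200 camera calls.

## Task

Lift the green probe card with the red handle out of the white rack and rest it on the sloping stand, stiffener side up and handle uppermost; let go there to change your hold, then take it again and lay it level on the two narrow ledges of the orange prober, inside the fences, handle towards the robot. Let go of the card and swing the clamp bar over until it lies fully down across it. Set the card down without dropping it, never let its needles touch anything, and leave the blue card, the wafer cassette and the tweezers where they are.

Things in the scene. Friction and masses are not known exactly. Their poses are not given: they have to be found in the camera images.
- card: Green probe card, 0.2 kg. Board 160 (x) x 114 (y) x 5 mm (z); origin: centre of its underside. On its +z side a square open metal frame (stiffener), 56 x 56 mm, centred, 20 mm proud of the board. Red handle at the -x end, gold contacts at the +x end. Underside bare but for the needles. It starts on its +x end in a rack slot, handle up, stiffener to the rack's +x
- card_handle (a point): Centre of the card's red handle: a bar 90 mm long (card y), 24 mm tall (card x -0.104 to -0.080) and 10 mm thick (card z), centred on the board's thickness: the place to pinch from above, across the thickness
- card_stiffener (a point): Centre of the top of the card's square stiffener frame (25 mm above the origin along card z); grip the frame across its 56 mm, along card x or card y
- card_needles: Delicate needle ring under the middle of the card (cream disc 38 mm across with a steel cone, 7 mm deep in all), fixed to the card; must touch nothing. Origin at the card's origin
- rack: White fixed card rack, 150 (x) x 131 (y) x 80 mm. Origin: centre of its underside, z up. Two slots, 29 mm either side of the centre along x. A card stands on a floor 10 mm up, in channels round its side edges (about 1.8 mm play on each face) that end 80 mm up: lift it straight up 75 mm to clear them. Handle tops stand 194 mm above the table
- spare_card: Second probe card, the same shape but with a blue board and grey handle, in the rack's other slot (which slot varies). Same frame as card. Leave alone
- stand: Fixed stand, 114 mm wide (y), origin on the table under it, z up. Two 10 mm wide aluminium rails, centred at y = +-0.047, rise at 45 degrees towards its +x, tops about 126 mm up; open between them, so the card lies on its side margins. At their low ends black lips, square to the rails and 11 mm proud, hold the card's +x end
- stand_rest (a point): Where the card's origin (centre of its underside) is when it rests right on the stand: board flat on the rails, +x end on the lips, centred. There card z = (-0.707, 0, 0.707), card x = (-0.707, 0, -0.707) and card y = (0, -1, 0) in the stand's frame
- prober: Fixed wafer prober, orange platen 310 (x) x 265 (y) mm, top 92 mm up. Origin: on the table under the card place; x points away from the robot at yaw 0. Card place: two ledges along x, 12 mm wide, inner edges 98 mm apart, tops 108 mm up. Fences at the sides and both ends leave the board 4 mm play all round and end at most 8 mm above its top. Near the far -y corner a positioner stands 72 mm high
- seat (a point): Where the card's origin must be on the prober: centre of the card place at the height of the ledge tops, 108 mm above the table; the card's axes then match the prober's (handle at the prober's -x end, reaching out between the end stops)
- clamp (a joint): Angle of the clamp bar (rad): 0 = fully down, level across the card; about 1.65 to 1.95 at the start = standing up, leaning out to the prober's -y side. A stiff hinge: it stays where it is left, and moves with about 1 to 2 N at the ball
- clamp_hinge (a point): Centre of the clamp bar's hinge, in the prober's frame at (-0.059, -0.080, 0.120); hinge axis along the prober's x
- clamp_ball (a point): Centre of the black ball, 24 mm across, at the free end of the clamp bar (14 mm wide), 163 mm from the hinge. At joint angle q it is at x = -0.059, y = -0.080 + 0.163 cos q, z = 0.120 + 0.163 sin q in the prober's frame: when down, at the +y side, 28 mm above the platen
- cassette: White wafer cassette, 129 x 66 x 60 mm, standing on the table, 0.3 kg. Origin: centre of its underside, length along x. Leave alone
- tweezers: Steel tweezers lying on the table, 123 x 12 x 6 mm, length along x, origin on the table about the middle. Leave alone

How it is judged:
By the outcome, as a careful person would: the job done as asked, in the order asked, and still so for the second after the job is handed in, with the robot touching nothing.
It also fails if it takes over 72 s, if anything falls off the work surface, if the arm or the gripper's body presses on something with over 40 N, if the wrist force passes 120 N, or if a joint passes its speed limit or range.

## Working session

There is one attempt and no reset: what is moved stays moved. The work goes in short steps, Python scripts to look and compute and a tool call to move; the robot and the scene stay as the last step left them, time stands still between calls to the robot, and variables do not carry over. Pictures are saved under pics/ and viewed, at most 10 in all, crops included, and the job is handed in when it is done.

Besides the shell and the picture viewer there is one more tool, called after ">>>" as name([rows], argument=value, ...), one row to a line, values as JSON. play_rows: Moves the arm, as the interface text tells. Its arguments: {"type":"object","properties":{"moves":{"type":"array"},"grip_force":{"type":"number"}},"required":["moves"]}

```bash
mkdir -p pics; cat > h.py <<'E'
import numpy as np, cv2
from rig import state, imaging, robot
def cam(n):
    c=imaging.read_camera(n); c['K']=np.array([[c['fx'],0,c['cx']],[0,c['fy'],c['cy']],[0,0,1.]]); c['d']=np.array(c['dist'],float); c['E']=np.array(c['extrinsics']); return c
def pts(c,mask):
    v,u=np.nonzero(mask&(c['range_z']>0)); z=c['range_z'][v,u]
    n=cv2.undistortPoints(np.c_[u,v].astype(float)[:,None],c['K'],c['d'])[:,0]
    P=np.c_[n*z[:,None],z]; E=c['E']; return (P-E[:3,3])@E[:3,:3]
def proj(c,P):
    E=c['E']; return cv2.projectPoints(np.atleast_2d(P).astype(float),cv2.Rodrigues(E[:3,:3])[0],E[:3,3],c['K'],c['d'])[0][:,0]
E
cat > a.py <<'E'
from h import *
np.set_printoptions(precision=4,suppress=True)
s=state(); print(s['t'],s['tool_pos'],s['ee_rot'],s['width'])
for n in ['scene','side']:
    c=cam(n); cv2.imwrite(f'pics/{n}0.png',c['frame']); E=c['E']; print(n,'campos',-E[:3,:3].T@E[:3,3],'fwd',E[2,:3])
    np.savez(f'{n}0.npz',**{k:c[k] for k in ['frame','range_z','K','d','E']})
    for l in ['card','card_handle','spare_card','rack','stand','prober','clamp','clamp_ball','cassette','tweezers']:
        for r in imaging.trace(l,n)[:2]:
            P=pts(c,r['region']); 
            print(l,round(r['conf'],2),np.array(r['uv']).round(),r['region'].sum(), *( [np.percentile(P,2,0),np.median(P,0),np.percentile(P,98,0)] if len(P) else []))
E
python3 a.py
```

```text
0.0 [0.2033 0.5108 0.2496] [[-0.9291  0.3698 -0.0005]
 [ 0.3698  0.9291 -0.0013]
 [-0.     -0.0014 -1.    ]] 0.08560770980117069
scene campos [1.2747 0.4417 0.792 ] fwd [-0.6639 -0.424  -0.616 ]
card 0.72 [545. 272.] 1213 [0.421  0.3277 0.0943] [0.4309 0.3881 0.1735] [0.4372 0.4349 0.1955]
card_handle 0.77 [549. 271.] 1296 [0.2922 0.3295 0.0019] [0.4309 0.3897 0.1733] [0.4787 0.4359 0.1956]
spare_card 0.74 [521. 312.] 4420 [0.4781 0.3217 0.0168] [0.4875 0.376  0.1181] [0.5071 0.4269 0.1944]
rack 0.75 [507. 350.] 2342 [0.4018 0.3078 0.0008] [0.501  0.3854 0.0115] [0.5319 0.4468 0.0809]
stand 0.96 [370. 296.] 2667 [0.4439 0.005  0.0023] [0.5182 0.079  0.0108] [0.5737 0.1366 0.1171]
prober 0.73 [215. 254.] 16048 [ 0.463  -0.3849  0.0053] [ 0.6596 -0.2393  0.0908] [ 0.7725 -0.1139  0.193 ]
prober 0.52 [367. 295.] 2621 [0.4458 0.0065 0.0012] [0.5202 0.0798 0.0107] [0.5736 0.1369 0.1161]
clamp 0.88 [201. 163.] 596 [ 0.1536 -0.7878 -0.0013] [ 0.5392 -0.3542  0.2058] [ 0.5488 -0.3338  0.2903]
clamp_ball 0.75 [200. 166.] 523 [ 0.2206 -0.7021  0.0003] [ 0.54   -0.3538  0.2139] [ 0.5489 -0.3345
[... 1218 characters left out ...]
4571 -0.4014  0.0125] [ 0.5764 -0.2817  0.091 ] [ 0.7596 -0.1378  0.2001]
clamp 0.77 [464. 357.] 691 [ 0.5286 -0.3825  0.0961] [ 0.5323 -0.3642  0.2472] [ 0.5902 -0.326   0.2903]
clamp_ball 0.68 [458. 357.] 604 [ 0.5286 -0.3822  0.1321] [ 0.5319 -0.365   0.252 ] [ 0.5449 -0.3417  0.2903]
clamp_ball 0.51 [206. 180.] 741 [0.4188 0.3227 0.0061] [0.4276 0.362  0.117 ] [0.4715 0.4732 0.1932]
cassette 0.7 [365. 220.] 1761 [0.6873 0.0975 0.0051] [0.7456 0.1227 0.0459] [0.8147 0.1731 0.0602]
cassette 0.15 [432. 358.] 24231 [ 0.4571 -0.4014  0.0138] [ 0.576  -0.2819  0.091 ] [ 0.7589 -0.1386  0.2005]
tweezers 0.81 [256. 322.] 248 [ 0.3744 -0.0571 -0.003 ] [0.3828 0.0128 0.0032] [0.3907 0.0587 0.0069]
```

View pics/scene0.png

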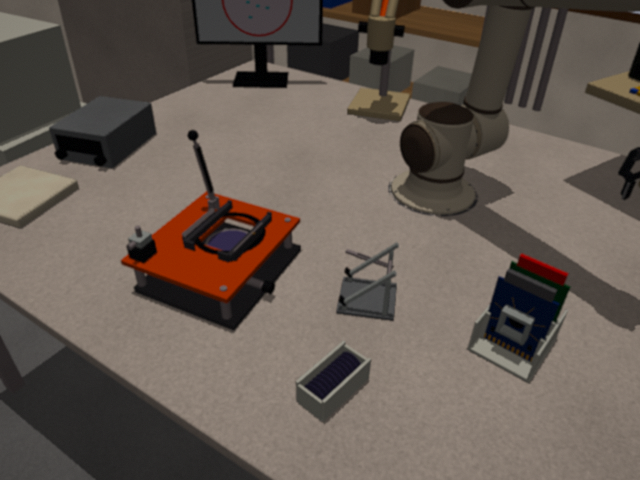

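View pics/side0.png

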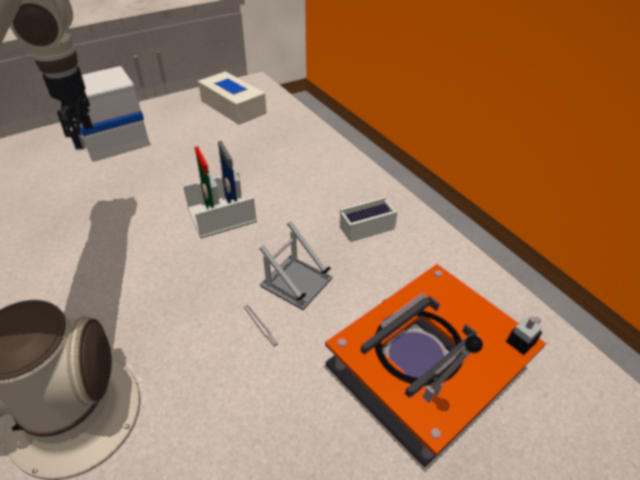

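```bash
cat > b.py <<'E'
from h import *
np.set_printoptions(precision=4,suppress=True)
A=[]
for n in ['scene','side']:
    c=dict(np.load(f'{n}0.npz')); P=pts(c,np.ones((480,640),bool)); v,u=np.nonzero(c['range_z']>0); B=c['frame'][v,u].astype(int); A.append((P,B))
    red=(B[:,2]>130)&(B[:,1]<60)&(B[:,0]<60)&(P[:,1]>.3)&(P[:,1]<.46)&(P[:,0]<.5)&(P[:,2]>.15)
    R=P[red]; print(n,'red',len(R),np.percentile(R,[2,50,98],axis=0))
    T=R[R[:,2]>.190]
    (cx,cy),wh,a=cv2.minAreaRect((T[:,:2]*1000).astype(np.float32)); print('top',cx,cy,wh,a, np.polyfit(T[:,1],T[:,0],1))
    m=(P[:,0]>.45)&(P[:,0]<.8)&(P[:,1]<-.1)&(P[:,1]>-.42)&(P[:,2]>.086)&(P[:,2]<.097)&(B[:,2]>150)&(B[:,1]<90)
    print('platen',cv2.minAreaRect((P[m][:,:2]*1000).astype(np.float32)),np.median(P[m][:,2]))
# height maps 1mm/px -> picture
def hm(n,x0,x1,y0,y1,zlo,zhi,res):
    P,B=A[n]; k=(P[:,0]>x0)&(P[:,0]<x1)&(P[:,1]>y0)&(P[:,1]<y1)&(P[:,2]>zlo)&(P[:,2]<zhi); P=P[k]
    H=np.zeros((int((x1-x0)/res),int((y1-y0)/res)),np.float32)
    i=((x1-P[:,0])/res-1e-6).astype(int); j=((y1-P[:,1])/res-1e-6).astype(int)
    np.maximum.at(H,(i,j),P[:,2]); return H
res=.001*1.0
out=[]
for n in (0,1):
    H=hm(n,.44,.80,-.42,-.10,.085,.13,res); I=np.uint8(np.clip((H-.085)/.045,0,1)*255); I=cv2.dilate(I,np.ones((2,2)))
    S=hm(n,.42,.60,-.03,.17,.0,.14,res); J=np.uint8(np.clip(S/.14,0,1)*255); J=cv2.dilate(J,np.ones((2,2)))
    J=cv2.copyMakeBorder(J,0,I.shape[0]-J.shape[0],0,I.shape[1]-J.shape[1]-120 if False else 0,cv2.BORDER_CONSTANT)
    out.append(np.hstack([I,J]))
O=np.hstack(out); O=cv2.applyColorMap(O,cv2.COLORMAP_JET); print(O.shape)
cv2.imwrite('pics/hm.png',cv2.resize(O,(800,int(O.shape[0]*800/O.shape[1]))) if O.shape[1]>800 else O)
E
python3 b.py
```

```text
scene red 107 [[0.4211 0.3392 0.192 ]
 [0.4285 0.3818 0.1943]
 [0.4344 0.4213 0.1963]]
top 428.3637390136719 380.0793762207031 (86.10027313232422, 9.026585578918457) 84.1323471069336 [0.1219 0.3817]
platen ((611.2348022460938, -264.0257568359375), (308.7186584472656, 261.9710388183594), 8.318136215209961) 0.09160486102638102
side red 70 [[0.421  0.333  0.1862]
 [0.4266 0.3731 0.1917]
 [0.4334 0.4129 0.1941]]
top 427.3057861328125 374.075927734375 (84.46322631835938, 6.69350004196167) 83.33850860595703 [0.1154 0.3842]
platen ((613.84033203125, -264.79937744140625), (309.2008056640625, 264.1051330566406), 7.9503021240234375) 0.09110508967909363
(360, 1038, 3)
```

View hm.

View pics/hm.png

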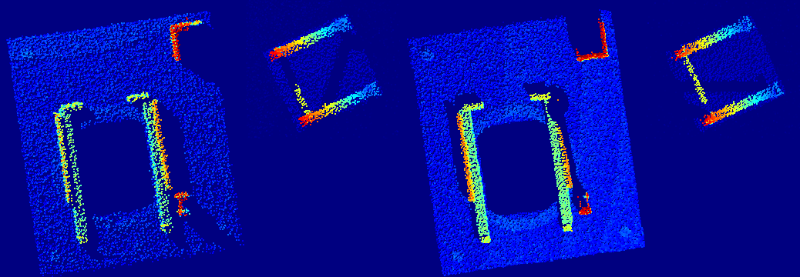

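```bash
cat > c.py <<'E'
from b import A
from h import *
from scipy.optimize import minimize
np.set_printoptions(precision=4,suppress=True,linewidth=150)
print('---')
for n in (0,1):
    P,B=A[n]
    k=(P[:,0]>.42)&(P[:,0]<.6)&(P[:,1]>-.02)&(P[:,1]<.15)&(P[:,2]>.02)&(P[:,2]<.14); Q=P[k]
    # stand rails: rect of xy points -> yaw
    def w(p):
        q=Q[:,:2]@np.array([np.cos(p),np.sin(p)]); l=Q[:,:2]@np.array([-np.sin(p),np.cos(p)])
        return l,q
    best=min((( (lambda l:(lambda m:np.minimum(np.abs(l-m-.047),np.abs(l-m+.047)).clip(0,.01).mean())(np.median([np.percentile(l,1),np.percentile(l,99)])))(w(p)[0])),p) for p in np.radians(np.arange(100,125,.25)))
    p=best[1]; l,q=w(p); cl=(np.percentile(l,1)+np.percentile(l,99))/2
    L=l-cl; on=np.abs(np.abs(L)-.047)<.006
    h=(Q[:,2]-q); m=np.median(h[on]); e=(h-m)/1.4142
    print('stand cam',n,'yaw',np.degrees(p),best[0],'lat',cl,'width',np.percentile(l,99)-np.percentile(l,1),'z-q',m)
    A1=np.c_[q[on&(abs(e)<.003)],np.ones((on&(abs(e)<.003)).sum())]; print(' slope fit',np.linalg.lstsq(A1,Q[on&(abs(e)<.003),2],rcond=None)[0])
    sl=(q+Q[:,2]-0)/1.4142  # along slope coordinate
    lip=(e>.004)&on; print(' lip pts',lip.sum(),'slope s',np.percentile(sl[lip],[2,25,50,75,98]) if lip.any() else '', 'e',np.percentile(e[lip],[50,98]) if lip.any() else '')
    r=on&(abs(e)<.002); print(' rail s range',np.percentile(sl[r],[1,99]),'z',np.percentile(Q[r,2],[1,99]))
    # prober
    y=np.radians(8.1); ux=np.array([np.cos(y),np.sin(y)]); uy=np.array([-ux[1],ux[0]])
    k=(P[:,0]>.44)&(P[:,0]<.8)&(P[:,1]<-.1)&(P[:,1]>-.42)&(P[:,2]>.099)&(P[:,2]<.135); Q2=P[k]; a=Q2[:,:2]@ux; b=Q2[:,:2]@uy
    np.savez(f'pr{n}.npz',a=a,b=b,z=Q2[:,2])
    for zl,zh in ((.104,.1115),(.1125,.125)):
        s=(Q2[:,2]>zl)&(Q2[:,2]<zh); hb,eb=np.histogram(b[s],np.arange(-.46,-.26,.004)); ha,ea=np.histogram(a[s],np.arange(.42,.70,.006))
        print(' prober z',zl,[(round(x,3),c) for x,c in zip(eb,hb) if c>4]); print('   a',[(round(x,3),c) for x,c in zip(ea,ha) if c>4])
    y0=-.0
E
python3 c.py | sed -n '/---/,$p'
```

```text
---
stand cam 0 yaw 111.75000000000001 0.00315721537353104 lat -0.496923645538482 width 0.1086204348830832 z-q 0.19405993970024538
 slope fit [0.9919 0.1937]
 lip pts 159 slope s [-0.1011 -0.0948 -0.0542 -0.0144  0.0302] e [0.0053 0.0155]
 rail s range [-0.0981  0.038 ] z [0.0275 0.1232]
 prober z 0.104 [(np.float64(-0.46), np.int64(6)), (np.float64(-0.436), np.int64(5)), (np.float64(-0.432), np.int64(9)), (np.float64(-0.428), np.int64(37)), (np.float64(-0.412), np.int64(7)), (np.float64(-0.396), np.int64(6)), (np.float64(-0.392), np.int64(77)), (np.float64(-0.388), np.int64(77)), (np.float64(-0.384), np.int64(86)), (np.float64(-0.38), np.int64(79)), (np.float64(-0.376), np.int64(11)), (np.float64(-0.368), np.int64(8)), (np.float64(-0.364), np.int64(7)), (np.float64(-0.36), np.int64(7)), (np.float64(-0.296), np.int64(8)), (np.float64(-0.292), np.int64(5)), (np.float64(-0.288), np.int64(8)), (np.float64(-0.284), np.int64(18)), (np.float64(-0.28), np.int64(90)), (np.float64(-0.276), np.int64(77)), (np.float64(-0.272), np.int64(34)), (np.float64(-0.268), np.int64(51))]
   a [(np.float64
[... 6367 characters left out ...]
nt64(23)), (np.float64(0.54), np.int64(22)), (np.float64(0.546), np.int64(19)), (np.float64(0.552), np.int64(19)), (np.float64(0.558), np.int64(17)), (np.float64(0.564), np.int64(15)), (np.float64(0.57), np.int64(19)), (np.float64(0.576), np.int64(17)), (np.float64(0.582), np.int64(13)), (np.float64(0.588), np.int64(8)), (np.float64(0.594), np.int64(7)), (np.float64(0.6), np.int64(12)), (np.float64(0.606), np.int64(14)), (np.float64(0.612), np.int64(12)), (np.float64(0.618), np.int64(5)), (np.float64(0.624), np.int64(9)), (np.float64(0.666), np.int64(113)), (np.float64(0.672), np.int64(18)), (np.float64(0.678), np.int64(10)), (np.float64(0.684), np.int64(5)), (np.float64(0.69), np.int64(6))]
```

>>> play_rows([
  [[0,0,0],10.7,45],
  [[0,0,0],10.7,45],
  [[0,0,0],10.7,45],
  [[0,0,0],10.7,45],
  [[0,0,0],10.7,45],
  [[0,0,0],10.7,45],
  [[0,0,0],10.7,45],
  [[0,0,0],0,45],
])

```text
t: 2.1
tool_pos: [0.2034, 0.511, 0.2503]
ee_rot: [[0.114, 0.994, 0.0], [0.994, -0.114, -0.0], [-0.0, 0.0, -1.0]]
contact_force: [-0.7, 0.1, 0.0]
width: 0.039
gripper_force: 0.0
```

>>> play_rows([
  [[-0.0212,0.0477,0],0,45],
  [[-0.0212,0.0477,0],0,45],
  [[-0.0212,0.0477,0],0,45],
  [[-0.0212,0.0477,0],0,45],
  [[-0.0212,0.0477,0],0,45],
  [[0,0,0],0,45],
  [[0,0,0],0,45],
])

```text
t: 2.98
tool_pos: [0.428, 0.3783, 0.2502]
ee_rot: [[0.113, 0.994, -0.0], [0.994, -0.113, -0.0], [-0.0, -0.0, -1.0]]
contact_force: [-0.6, -0.3, -0.1]
width: 0.0381
gripper_force: 0.0
```

```bash
cat > d.py <<'E'
from h import *
np.set_printoptions(precision=4,suppress=True,linewidth=150)
s=state(); print(s['t'],s['q'],s['tool_pos'],s['width']); print(s['ee_rot'])
c=cam('wrist'); E=c['E']; print('cam',-E[:3,:3].T@E[:3,3]); cv2.imwrite('pics/w1.png',c['frame'])
P=pts(c,np.ones((480,640),bool)); v,u=np.nonzero(c['range_z']>0); B=c['frame'][v,u].astype(int)
red=(B[:,2]>100)&(B[:,1]<60)&(B[:,0]<60)&(P[:,2]>.15)&(P[:,2]<.205)
T=P[red]; print(len(T),np.percentile(T,[2,50,98],axis=0)); print(cv2.minAreaRect((T[:,:2]*1000).astype(np.float32)))
T=T[T[:,2]>.188]; print(cv2.minAreaRect((T[:,:2]*1000).astype(np.float32)), np.polyfit(T[:,1],T[:,0],1))
for r in imaging.trace('spare_card','wrist')[:1]:
    Q=pts(c,r['region']); Q=Q[Q[:,2]>.188]; 
    if len(Q)>5: print('spare',r['conf'],cv2.minAreaRect((Q[:,:2]*1000).astype(np.float32)))
E
python3 d.py
```

```text
2.975 [0.7237 0.1389 0.2326 1.6647 0.0003 2.4075] [0.428  0.3783 0.2502] 0.03810323069997433
[[ 0.1127  0.9936 -0.0004]
 [ 0.9936 -0.1127 -0.    ]
 [-0.0001 -0.0004 -1.    ]]
cam [0.4377 0.4565 0.373 ]
2835 [[0.4218 0.3392 0.192 ]
 [0.429  0.3868 0.1933]
 [0.4361 0.4241 0.1946]]
((428.5373840332031, 380.8182678222656), (88.71383666992188, 9.437413215637207), 83.80210876464844)
((428.5373840332031, 380.8182678222656), (88.71383666992188, 9.437413215637207), 83.80210876464844) [0.1024 0.3897]
spare 0.82 ((486.15008544921875, 374.23602294921875), (89.74664306640625, 10.92142391204834), 84.28378295898438)
```

>>> play_rows([
  [[0.0026,0,0.02],0,45],
  [[0,0,0.024],0,45],
  [[0,0,0.024],0,45],
  [[0,0,0],0,20],
  [[0,0,0],0,0],
  [[0,0,0],0,0],
  [[0,0,0],0,0],
  [[0,0,0],0,0],
], grip_force=50)

```text
t: 4.08
tool_pos: [0.4274, 0.3814, 0.183]
ee_rot: [[0.114, 0.994, -0.002], [0.994, -0.114, 0.001], [0.001, -0.002, -1.0]]
contact_force: [-6.1, 0.8, -0.7]
width: 0.0091
gripper_force: 49.8
```

>>> play_rows([
  [[0,0,-0.02],0,0],
  [[0,0,-0.03],0,0],
  [[0,0,-0.03],0,0],
  [[0,0,-0.03],0,0],
  [[0,0,-0.03],0,0],
  [[0,0,0],0,0],
])

```text
t: 4.82
tool_pos: [0.429, 0.3814, 0.3253]
ee_rot: [[0.115, 0.993, 0.004], [0.993, -0.115, 0.003], [0.004, 0.004, -1.0]]
contact_force: [0.8, 1.7, -2.7]
width: 0.0091
gripper_force: 48.8
```

>>> play_rows([
  [[-0.05,0,0],0,0],
  [[-0.05,0,0],0,0],
  [[-0.05,0,0],0,0],
  [[0,0,0],10,0],
  [[0,0,0],10,0],
  [[0,0,0],10,0],
  [[0,0,0],10,0],
  [[0,0,0],10,0],
])

```text
t: 5.82
tool_pos: [0.4111, 0.2318, 0.3212]
ee_rot: [[0.838, 0.546, -0.001], [0.546, -0.838, -0.001], [-0.001, 0.0, -1.0]]
contact_force: [-0.1, -0.7, -2.4]
width: 0.0092
gripper_force: 49.0
```

>>> play_rows([
  [[0,0,0],10,0],
  [[-0.011,0.042,0],0,0],
  [[-0.011,0.042,0],0,0],
  [[-0.011,0.042,0],0,0],
  [[-0.01,0.042,0],0,0],
  [[0,0,0],0,0],
  [[0,0,0],0,0],
])

```text
t: 6.7
tool_pos: [0.4563, 0.0368, 0.3182]
ee_rot: [[0.903, 0.429, -0.01], [0.429, -0.903, 0.018], [-0.001, -0.021, -1.0]]
contact_force: [0.9, -0.4, -1.8]
width: 0.009
gripper_force: 49.3
```

```bash
cat > e.py <<'E'
from h import *
np.set_printoptions(precision=4,suppress=True,linewidth=150)
s=state(); print(s['t'],s['q'],s['tool_pos'],s['width']); print(s['ee_rot'])
c=cam('wrist'); np.savez('w2.npz',**{k:c[k] for k in ['frame','range_z','K','d','E']}); E=c['E']; print('cam',-E[:3,:3].T@E[:3,3],E[2,:3]); cv2.imwrite('pics/w2.png',c['frame'])
for r in imaging.trace('stand','wrist')[:1]: print(r['conf'],r['uv'],r['region'].sum())
E
python3 e.py
```

```text
6.7 [ 0.0695 -0.0877  0.1354  1.8022  0.019   2.7672] [0.4563 0.0368 0.3182] 0.009037337811452209
[[ 0.9031  0.4293 -0.0096]
 [ 0.4294 -0.9029  0.0184]
 [-0.0008 -0.0207 -0.9998]]
cam [0.5296 0.0682 0.441 ] [-0.2876 -0.1159 -0.9507]
0.91 [310.8, 144.8] 12766
```

View pics/w2.png

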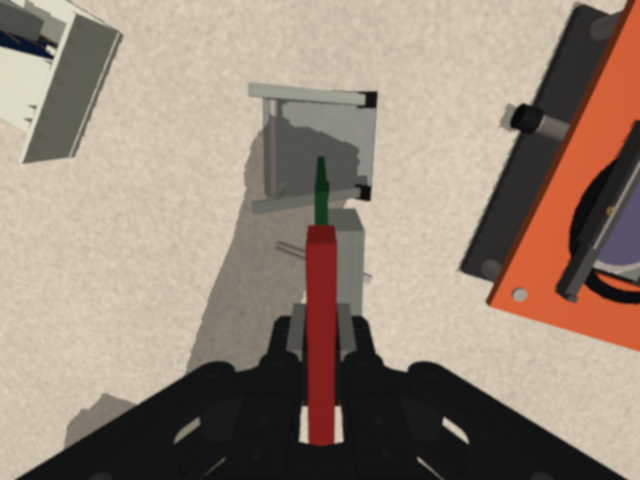

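```bash
cat > f.py <<'E'
from h import *
from scipy.optimize import least_squares
np.set_printoptions(precision=4,suppress=True,linewidth=150)
c=dict(np.load('w2.npz')); P=pts(c,np.ones((480,640),bool)); v,u=np.nonzero(c['range_z']>0); B=c['frame'][v,u].astype(int)
k=(P[:,0]>.43)&(P[:,0]<.6)&(P[:,1]>-.02)&(P[:,1]<.16)&(P[:,2]>.022)&(P[:,2]<.135)&(v<215); Q=P[k]; 
G=B[k]; br=G.sum(1)
# robust plane
def f(p): return (Q[:,2]-(p[0]*Q[:,0]+p[1]*Q[:,1]+p[2]))/1.414
r=least_squares(f,[-.4,.9,.2],loss='soft_l1',f_scale=.001); p=r.x; g=p[:2]; print('plane',p,'slope',np.linalg.norm(g),'yaw',np.degrees(np.arctan2(g[1],g[0])),'inl',(abs(f(p))<.002).sum(),len(Q))
on=abs(f(p))<.0025
for yaw in [np.arctan2(g[1],g[0])]:
    # yaw by rail edges: PCA of each rail
    U=np.array([np.cos(yaw),np.sin(yaw)]); V=np.array([-U[1],U[0]])
    l=Q[on][:,:2]@V; q=Q[on][:,:2]@U; md=(l.min()+l.max())/2
    for s in (l>md,l<md):
        a=np.polyfit(q[s],l[s],1); print('rail lat',np.percentile(l[s],[2,50,98]),'tilt deg',np.degrees(np.arctan(a[0])),'q',np.percentile(q[s],[1,99]),'z',np.percentile(Q[on][s][:,2],[1,99]))
yaw=float(np.arctan2(g[1],g[0]))
e=f(p); hi=(e>.004)&(e<.02); l=Q[:,:2]@V; q=Q[:,:2]@U; s=(q+Q[:,2])/1.4142
h=hi&(Q[:,2]<.05); print('lip',h.sum(),'s',np.percentile(s[h],[2,25,50,75,98]),'e',np.percentile(e[h],[50,95]),'q',np.percentile(q[h],[2,50,98]),'z',np.percentile(Q[h][:,2],[2,50,98]),'l',np.percentile(l[h],[2,98]))
dk=br<120; print('dark',dk.sum(),'s',np.percentile(s[dk],[2,25,50,75,98]),'e',np.percentile(e[dk],[2,50,98])); print('light rail s min',np.percentile(s[on&(br>250)],[0.5,2,98,99.5]))
E
python3 f.py
```

```text
plane [-0.3511  0.8246  0.1961] slope 0.8962271435114564 yaw 113.06138855891624 inl 1410 4194
rail lat [-0.4512 -0.4461 -0.4398] tilt deg -0.41299879112505744 q [-0.1841 -0.0823] z [0.0309 0.1231]
rail lat [-0.5441 -0.5388 -0.5332] tilt deg 0.9234457336866793 q [-0.183  -0.0812] z [0.0321 0.123 ]
lip 236 s [-0.111  -0.1084 -0.106  -0.1051 -0.1039] e [0.0074 0.0088] q [-0.1923 -0.188  -0.1846] z [0.0347 0.0373 0.0397] l [-0.5473 -0.4385]
dark 266 s [-0.1087 -0.1062 -0.1055 -0.1048 -0.1039] e [-0.0037  0.0049  0.009 ]
light rail s min [-0.1049 -0.1031  0.0281  0.0285]
```

```bash
cat >> f.py <<'E'
print('----')
yaw=np.radians(113.3); U=np.array([np.cos(yaw),np.sin(yaw)]); V=np.array([-U[1],U[0]])
l=Q[:,:2]@V; q=Q[:,:2]@U
for lo in np.arange(-.19,-.08,.012):
    b=(q>lo)&(q<lo+.012)
    row=[]
    for sd in (1,-1):
        bb=b&(abs(l-(-.4945+sd*.0468))<.010); t=Q[bb][:,2]-q[bb]; tt=t[t>np.percentile(t,60)-.004] if len(t)>5 else t
        row+= [len(t),np.round(np.percentile(t,[25,50,75,90]),4) if len(t)>5 else None, np.round(np.percentile(l[bb][t>np.percentile(t,40)],[3,97]),4) if len(t)>5 else None]
    print(round(lo,3),*row)
tb=(P[:,2]<.01)&(P[:,2]>-.01)&(v<90); print('table',np.median(P[tb][:,2]))
E
python3 f.py | sed -n '/----/,$p'
```

```text
----
-0.19 179 [0.2139 0.2173 0.223  0.2266] [-0.4529 -0.4382] 213 [0.2136 0.2179 0.2239 0.2271] [-0.5466 -0.5316]
-0.178 125 [0.213  0.2136 0.2142 0.2147] [-0.4491 -0.4401] 144 [0.2123 0.213  0.2135 0.214 ] [-0.5432 -0.5339]
-0.166 134 [0.2129 0.2137 0.2144 0.2148] [-0.4493 -0.4403] 143 [0.2123 0.2129 0.2134 0.214 ] [-0.5432 -0.5335]
-0.154 56 [0.2134 0.214  0.2145 0.215 ] [-0.4494 -0.4404] 163 [0.2123 0.2127 0.2133 0.2137] [-0.5431 -0.5336]
-0.142 73 [0.213  0.2136 0.2142 0.2148] [-0.4489 -0.4397] 178 [0.2121 0.2127 0.2134 0.214 ] [-0.5428 -0.5335]
-0.13 172 [0.2129 0.2136 0.2142 0.2147] [-0.4487 -0.4395] 197 [0.212  0.2126 0.2133 0.2138] [-0.5428 -0.5332]
-0.118 188 [0.2129 0.2137 0.2143 0.2149] [-0.449  -0.4395] 216 [0.2127 0.2133 0.214  0.2147] [-0.5422 -0.5331]
-0.106 407 [0.1792 0.2063 0.2135 0.2142] [-0.449  -0.4391] 313 [0.21   0.2128 0.2135 0.2141] [-0.5427 -0.5331]
-0.094 203 [0.2055 0.2118 0.2136 0.2144] [-0.4488 -0.4391] 234 [0.207  0.2122 0.2131 0.2137] [-0.5427 -0.5329]
-0.082 0 None None 0 None None
table -0.0006569833764652265
```

>>> play_rows([
  [[0.0192,0.0112,0],0,0],
  [[0.0192,0.0112,0],0,0],
  [[0.0192,0.0112,0],0,0],
  [[0,0,0],0,0],
  [[0,0,0],0,0],
])

```text
t: 7.42
tool_pos: [0.5224, 0.0319, 0.3181]
ee_rot: [[0.902, 0.431, -0.01], [0.431, -0.902, 0.018], [-0.001, -0.021, -1.0]]
contact_force: [-0.8, -0.4, -2.8]
width: 0.0097
gripper_force: 49.3
```

>>> play_rows([
  [[-0.001,0.0084,0],1.9,0],
  [[0,0,0.025],0,0],
  [[0,0,0.025],0,0],
  [[0,0,0.025],0,0],
  [[0,0,0.025],0,0],
  [[0,0,0],0,0],
  [[0,0,0],0,0],
])

```text
t: 8.3
tool_pos: [0.5248, 0.0249, 0.2193]
ee_rot: [[0.917, 0.399, -0.008], [0.399, -0.917, 0.018], [0.0, -0.02, -1.0]]
contact_force: [0.6, 0.5, -1.8]
width: 0.009
gripper_force: 49.3
```

```bash
cat > g.py <<'E'
from h import *
np.set_printoptions(precision=4,suppress=True,linewidth=150)
s=state(); print(s['t'],s['q'],s['tool_pos'],s['contact_force']); print(s['ee_rot'])
c=cam('side'); I=c['frame'][200:340,200:400]; J=cam('scene')['frame'][200:340,280:480]
cv2.imwrite('pics/s2.png',np.hstack([cv2.resize(I,None,fx=2,fy=2.8),cv2.resize(J,None,fx=2,fy=2.8)]))
E
python3 g.py
```

```text
8.3 [0.038  0.025  0.0511 1.6038 0.0186 2.7688] [0.5248 0.0249 0.2193] [ 0.6149  0.4521 -1.7821]
[[ 0.9169  0.3992 -0.0076]
 [ 0.3992 -0.9167  0.0183]
 [ 0.0003 -0.0198 -0.9998]]
```

View pics/s2.png

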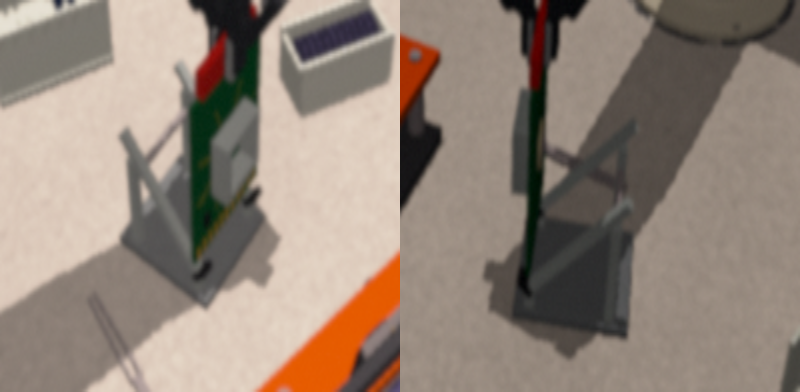

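>>> play_rows([
  [[0,0,0.008],0,0],
  [[0,0,0.002],0,0],
  [[0,0,0],0,0],
])

```text
t: 8.78
tool_pos: [0.5245, 0.0252, 0.2079]
ee_rot: [[0.917, 0.4, -0.009], [0.4, -0.916, 0.018], [-0.001, -0.02, -1.0]]
contact_force: [-0.9, 0.0, -2.0]
width: 0.0094
gripper_force: 49.3
```

>>> play_rows([
  [[0,0,0.002],0,0],
  [[0,0,0],0,0],
])

```text
t: 9.02
tool_pos: [0.5248, 0.0252, 0.207]
ee_rot: [[0.917, 0.4, -0.008], [0.4, -0.916, 0.018], [0.0, -0.02, -1.0]]
contact_force: [-0.7, -0.7, 4.6]
width: 0.0093
gripper_force: 50.3
```

>>> play_rows([
  [[0,0,0],0,16],
  [[0,0,0],0,16],
  [[0,-0.0073,-0.0004],0,17],
  [[0,-0.0073,-0.0004],0,18],
  [[0,-0.0075,0.0002],0,19],
  [[0,-0.0075,0.0002],0,20],
  [[0,0,0],0,20],
])

```text
t: 9.9
tool_pos: [0.5125, 0.053, 0.2071]
ee_rot: [[0.916, 0.4, -0.009], [0.401, -0.916, 0.018], [-0.001, -0.02, -1.0]]
contact_force: [-0.2, 0.6, 0.1]
width: 0.0173
gripper_force: 0.1
```

```bash
sed -i 's/s2.png/s3.png/' g.py; python3 g.py
```

```text
9.9 [ 0.0931 -0.0013  0.0009  1.5802  0.0191  2.8225] [0.5125 0.053  0.2071] [-0.1824  0.6314  0.1067]
[[ 0.9163  0.4005 -0.0089]
 [ 0.4006 -0.9161  0.0183]
 [-0.0009 -0.0204 -0.9998]]
```

View pics/s3.png

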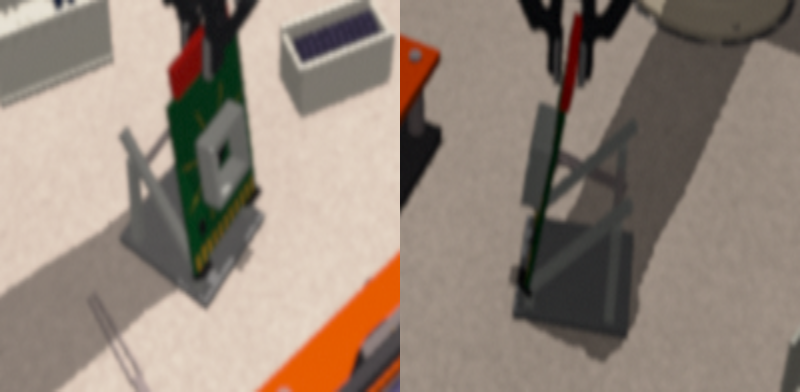

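>>> play_rows([
  [[0,-0.0073,0.0009],0,21],
  [[0,-0.0073,0.0009],0,22.5],
  [[0,-0.0072,0.0012],0,23.5],
  [[0,-0.0072,0.0014],0,24.5],
  [[0,-0.0071,0.0018],0,25.5],
  [[0,-0.007,0.002],0,26.5],
  [[0,-0.0067,0.0024],0,27.5],
  [[0,-0.0066,0.0026],0,28.5],
])

```text
t: 11.0
tool_pos: [0.4899, 0.1047, 0.1948]
ee_rot: [[0.917, 0.4, -0.009], [0.4, -0.916, 0.018], [-0.001, -0.02, -1.0]]
contact_force: [-0.7, 0.1, 0.5]
width: 0.0241
gripper_force: 0.2
```

>>> play_rows([
  [[0,-0.0064,0.003],0,29],
  [[0,-0.0063,0.0032],0,30],
  [[0,-0.006,0.0036],0,31],
  [[0,-0.006,0.0038],0,32],
  [[0,-0.0057,0.0041],0,33],
  [[0,-0.0057,0.0042],0,34],
  [[0,0,0],0,34],
])

```text
t: 11.88
tool_pos: [0.4752, 0.1381, 0.1735]
ee_rot: [[0.916, 0.4, -0.009], [0.4, -0.916, 0.018], [-0.001, -0.02, -1.0]]
contact_force: [-0.1, -0.3, -0.1]
width: 0.0293
gripper_force: 0.0
```

```bash
sed -i 's/s3.png/s4.png/' g.py; python3 g.py
```

```text
11.875 [ 0.272  -0.0559 -0.1171  1.5138  0.0199  3.0018] [0.4752 0.1381 0.1735] [-0.0756 -0.349  -0.1008]
[[ 0.9164  0.4001 -0.0094]
 [ 0.4002 -0.9162  0.018 ]
 [-0.0014 -0.0203 -0.9998]]
```

View pics/s4.png

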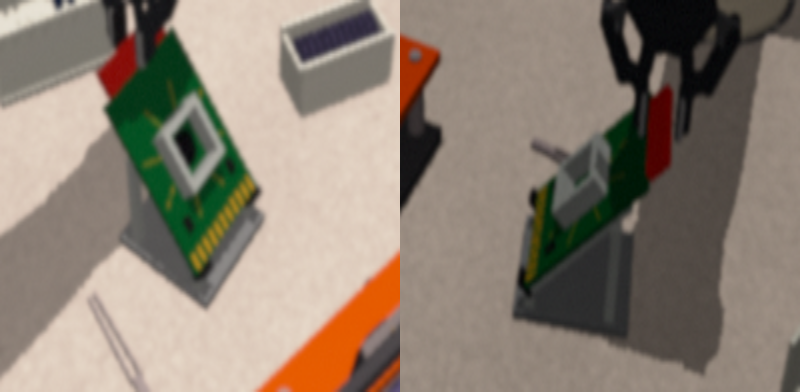

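>>> play_rows([
  [[0,-0.003,0],0,40],
  [[0,0,-0.02],0,40],
  [[0,0,-0.029],0,45],
  [[0,0,-0.029],0,60],
  [[0,0,-0.029],0,80],
  [[0,0,0],-10,100],
  [[0,0,0],-10,100],
  [[0,0,0],-10,100],
])

```text
t: 12.98
tool_pos: [0.4753, 0.1386, 0.2811]
ee_rot: [[0.589, 0.808, -0.009], [0.808, -0.589, 0.018], [0.01, -0.018, -1.0]]
contact_force: [0.9, -0.4, 0.3]
width: 0.0854
gripper_force: 0.0
```

>>> play_rows([
  [[0,0,0],-10,100],
  [[0,0,0],-10,100],
  [[0,0,0],-10,100],
  [[0,0,0],-10,100],
  [[0,0,0],-10,100],
  [[0,0,0],-10,100],
  [[-0.038,0,0],0,100],
  [[-0.038,0,0],0,100],
])

```text
t: 13.98
tool_pos: [0.5059, 0.0684, 0.2796]
ee_rot: [[-0.401, 0.916, -0.008], [0.916, 0.401, 0.018], [0.02, -0.0, -1.0]]
contact_force: [0.7, 0.3, 0.9]
width: 0.0856
gripper_force: 0.0
```

```bash
cat > k.py <<'E'
from h import *
np.set_printoptions(precision=4,suppress=True,linewidth=150)
s=state(); print(s['t'],s['q'],s['tool_pos']); print(s['ee_rot'])
c=cam('wrist'); np.savez('w3.npz',**{k:c[k] for k in ['frame','range_z','K','d','E']}); cv2.imwrite('pics/w3.png',c['frame'])
for r in imaging.trace('card','wrist')[:1]:
    Q=pts(c,r['region']); g=c['frame'][r['region']&(c['range_z']>0)].astype(int)
    print('card',r['conf'],len(Q))
    yaw=np.radians(113.6); U=np.array([np.cos(yaw),np.sin(yaw)]); V=np.array([-U[1],U[0]]); C=np.array([.5230,.0280])
    a=(Q[:,:2]-C)@U; l=(Q[:,:2]-C)@V; z=Q[:,2]-.032
    S=(a+z)/2**.5; n=(z-a)/2**.5
    grn=(g[:,1]>g[:,2]*1.4)&(g[:,1]>g[:,0]*1.2); red=(g[:,2]>2*g[:,1])
    b=grn&(abs(n-.005)<.006); print('board n',np.percentile(n[b],[10,50,90]),'S',np.percentile(S[b],[1,99]),'l',np.percentile(l[b],[1,99]))
    A=np.c_[S[b],l[b],np.ones(b.sum())]; print('n fit',np.linalg.lstsq(A,n[b],rcond=None)[0])
    f=(n>.021)&(n<.029)&(abs(l)<.04); print('frame top n',np.median(n[f]),'S',np.percentile(S[f],[1,50,99]),'l',np.percentile(l[f],[1,50,99])); print(cv2.minAreaRect(np.c_[S[f],l[f]].astype(np.float32)*1000))
    print('red S',np.percentile(S[red],[1,99]),'l',np.percentile(l[red],[1,99]))
E
python3 k.py
```

```text
13.975 [0.1243 0.011  0.1542 1.7201 0.0192 1.2827] [0.5059 0.0684 0.2796]
[[-0.4007  0.9162 -0.0085]
 [ 0.916   0.4008  0.0183]
 [ 0.0202 -0.0004 -0.9998]]
card 0.82 21053
board n [0.0047 0.0053 0.0059] S [0.0112 0.1555] l [-0.0549  0.0559]
n fit [-0.0039  0.0048  0.0058]
frame top n 0.025166641486530833 S [0.0508 0.091  0.1077] l [-0.0272  0.0005  0.0281]
((79.11811065673828, 0.4803581237792969), (58.68017578125, 55.9974250793457), 0.23442108929157257)
red S [0.1538 0.1835] l [-0.0427  0.0443]
```

View pics/w3.png

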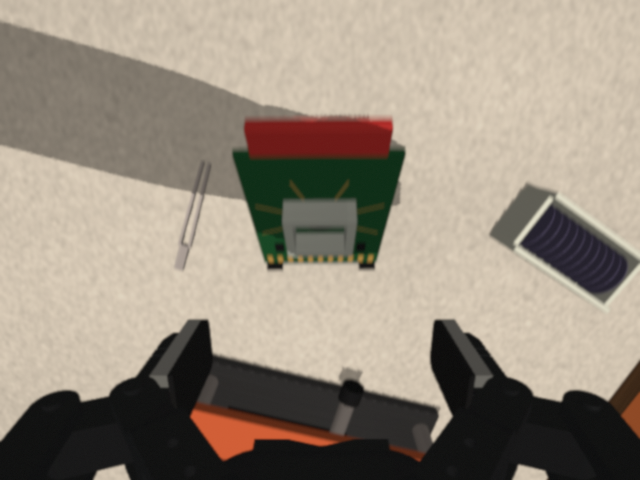

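>>> play_rows([
  [[-0.003,-0.001,0.03],0,75],
  [[0,0,0.04],0,73],
  [[0,0,0.04],0,73],
  [[0,0,0.03],0,73],
  [[0,0,0.01],0,73],
  [[0,0,0],0,73],
  [[0,0,0],0,73],
])

```text
t: 14.95
tool_pos: [0.5052, 0.0687, 0.1308]
ee_rot: [[-0.4, 0.917, -0.007], [0.916, 0.4, 0.019], [0.02, 0.001, -1.0]]
contact_force: [0.0, 0.5, 0.3]
width: 0.0625
gripper_force: 0.0
```

```bash
cat > m.py <<'E'
from h import *
import sys
np.set_printoptions(precision=4,suppress=True,linewidth=150)
s=state(); print(s['t'],s['q'],s['tool_pos'],s['width'],s['contact_force'])
c=cam('wrist'); cv2.imwrite(f'pics/{sys.argv[1]}.png',c['frame'])
E
python3 m.py w4
```

```text
14.95 [ 0.1251 -0.0164 -0.1609  1.4309  0.0193  1.2845] [0.5052 0.0687 0.1308] 0.06250796100561665 [0.0178 0.4701 0.2993]
```

View pics/w4.png

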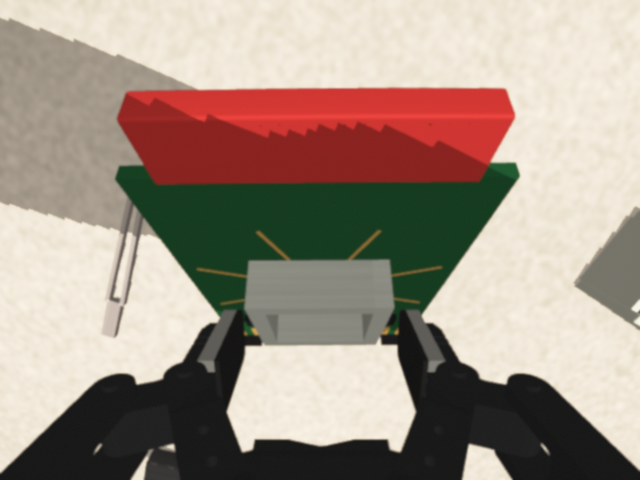

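>>> play_rows([
  [[0,0,0.006],0,73],
  [[0,0,0.006],0,73],
  [[0,0,0],0,73],
])

```text
t: 15.38
tool_pos: [0.504, 0.0687, 0.1166]
ee_rot: [[-0.4, 0.917, -0.01], [0.916, 0.4, 0.018], [0.021, -0.002, -1.0]]
contact_force: [0.5, -0.1, 0.3]
width: 0.0622
gripper_force: 0.0
```

>>> play_rows([
  [[0,0,0.002],0,73],
  [[0,0,0],0,73],
])

```text
t: 15.62
tool_pos: [0.5043, 0.0688, 0.1152]
ee_rot: [[-0.4, 0.917, -0.009], [0.916, 0.4, 0.018], [0.02, -0.001, -1.0]]
contact_force: [-0.5, -0.5, -0.6]
width: 0.0625
gripper_force: 0.0
```

>>> play_rows([
  [[0,0,0.002],0,73],
  [[0,0,0],0,73],
])

```text
t: 15.88
tool_pos: [0.5043, 0.0688, 0.1131]
ee_rot: [[-0.4, 0.917, -0.009], [0.916, 0.4, 0.018], [0.02, -0.001, -1.0]]
contact_force: [0.1, -0.5, -0.5]
width: 0.0622
gripper_force: 0.0
```

>>> play_rows([
  [[0,0,0.002],0,73],
  [[0,0,0],0,73],
])

```text
t: 16.12
tool_pos: [0.5043, 0.0689, 0.1111]
ee_rot: [[-0.4, 0.917, -0.009], [0.916, 0.4, 0.018], [0.02, -0.001, -1.0]]
contact_force: [0.3, -0.1, -0.0]
width: 0.0626
gripper_force: 0.0
```

>>> play_rows([
  [[0,0,0.002],0,73],
  [[0,0,0],0,73],
])

```text
t: 16.38
tool_pos: [0.5042, 0.0689, 0.1091]
ee_rot: [[-0.4, 0.917, -0.009], [0.916, 0.4, 0.018], [0.02, -0.001, -1.0]]
contact_force: [-1.1, 1.0, -0.3]
width: 0.062
gripper_force: 0.0
```

>>> play_rows([
  [[0,0,0],0,60],
  [[0,0,0],0,50],
  [[0,0,0],0,50],
  [[0,0,0],0,50],
], grip_force=60)

```text
t: 16.88
tool_pos: [0.5045, 0.0689, 0.1096]
ee_rot: [[-0.4, 0.917, -0.008], [0.916, 0.4, 0.018], [0.02, -0.0, -1.0]]
contact_force: [-0.5, 0.4, 5.9]
width: 0.0549
gripper_force: 64.3
```

>>> play_rows([
  [[0,0,-0.01],0,50],
  [[0,0,-0.02],0,50],
  [[0,0,-0.04],0,50],
  [[0,0,-0.045],0,50],
  [[0,0,-0.045],0,50],
  [[0,0,0],0,50],
])

```text
t: 17.62
tool_pos: [0.5067, 0.066, 0.2727]
ee_rot: [[-0.4, 0.917, -0.004], [0.916, 0.4, 0.019], [0.019, 0.004, -1.0]]
contact_force: [0.1, 0.7, -1.7]
width: 0.0547
gripper_force: 64.2
```

```bash
cat > n.py <<'E'
from h import *
from scipy.optimize import minimize
np.set_printoptions(precision=4,suppress=True,linewidth=150)
for nm in ['scene0','side0']:
    c=dict(np.load(nm+'.npz')); P=pts(c,np.ones((480,640),bool)); v,u=np.nonzero(c['range_z']>0); B=c['frame'][v,u].astype(int)
    k=(P[:,0]>.42)&(P[:,0]<.8)&(P[:,1]<-.1)&(P[:,1]>-.45); P=P[k];B=B[k]
    org=(B[:,2]>150)&(B[:,1]<100)&(abs(P[:,2]-.0915)<.006); 
    rc=cv2.minAreaRect(P[org][:,:2].astype(np.float32)*1000); print(nm,'platen',rc)
    for yd in (7.6,8.1,8.6):
        y=np.radians(yd); ux=np.array([np.cos(y),np.sin(y)]); uy=np.array([-ux[1],ux[0]])
        a=P[:,:2]@ux; b=P[:,:2]@uy
        led=(abs(P[:,2]-.108)<.002)&(a>.46)&(a<.615)
        lo=led&(b<-.33)&(b>-.40); hi=led&(b>-.33)&(b<-.26)
        print(yd,'inner edges',np.percentile(b[lo],[80,90,95]),np.percentile(b[hi],[5,10,20]),'tilt',np.degrees(np.polyfit(a[lo],b[lo],1)[0]),np.degrees(np.polyfit(a[hi],b[hi],1)[0]),'med',np.median(b[lo]),np.median(b[hi]),'z',np.median(P[lo][:,2]),np.median(P[hi][:,2]))
    y=np.radians(8.1); ux=np.array([np.cos(y),np.sin(y)]); uy=np.array([-ux[1],ux[0]]); a=P[:,:2]@ux; b=P[:,:2]@uy
    t=(P[:,2]>.1115)&(P[:,2]<.125)&(a>.44)&(a<.65)&(b>-.405)&(b<-.255)
    Hh,ea,eb=np.histogram2d(a[t],b[t],[np.arange(.44,.65,.006),np.arange(-.405,-.25,.006)])
    print('rows a, cols b from',eb[0].round(3));
    for i in range(len(Hh)): print(ea[i].round(3),''.join('%3d'%x if x else '  .' for x in Hh[i]))
E
python3 n.py
```

```text
scene0 platen ((611.234130859375, -264.0205383300781), (308.7314758300781, 261.96282958984375), 8.32235336303711)
7.6 inner edges [-0.3752 -0.3738 -0.372 ] [-0.2757 -0.275  -0.274 ] tilt 1.1565681312557579 -0.36415677367181043 med -0.37953554075939966 -0.27094212075800816 z 0.10765376809877214 0.1076447624055938
8.1 inner edges [-0.3797 -0.3783 -0.3767] [-0.2799 -0.2795 -0.2782] tilt 0.1858368010287926 0.9152801415260569 med -0.38393549600914606 -0.2745881648297877 z 0.10765949373079106 0.10768610117764221
8.6 inner edges [-0.3844 -0.3829 -0.3816] [-0.2848 -0.2843 -0.283 ] tilt -0.4696939762021965 0.4216141922306382 med -0.388761735035834 -0.27921459750702865 z 0.10765949373079106 0.10767951523406967
rows a, cols b from -0.405
0.44   .  .  .  .  .  .  .  .  .  .  .  .  .  .  .  .  .  .  .  .  .  .  .  .  .
0.446   .  .  .  .  .  .  .  .  .  .  .  .  .  .  .  .  .  .  .  .  .  .  .  .  .
0.452   .  .  .  1  2  .  .  .  .  .  .  .  .  .  .  .  .  .  .  .  .  1  2  .  .
0.458   .  .  .  2  1  .  .  .  .  .  .  .  .  .  .  .  .  .  .  .  .  .  3  .  .
0.464   4  .  .  .  .  .  .  .  .  .
[... 5228 characters left out ...]
  .  .  .  .  .  .  .  .  .  .  .  .  2  7  .
0.596   .  .  .  .  .  .  .  .  .  .  .  .  .  .  .  .  .  .  .  .  .  .  5  7  .
0.602   .  .  .  .  .  .  .  .  .  .  .  .  .  .  .  .  .  .  .  .  .  .  4  9  .
0.608   .  .  .  .  .  .  .  .  .  .  .  .  .  .  .  .  .  .  .  .  .  .  6  5  .
0.614   .  .  .  .  .  .  .  .  .  .  .  .  .  .  .  .  .  .  .  .  .  .  3  8  .
0.62   .  1  .  1  .  1  .  .  .  .  .  .  .  .  .  .  .  .  1  .  .  .  .  2  .
0.626   .  .  .  4  4  4  3  3  .  .  .  .  .  .  .  .  .  1  .  3  2  .  .  .  .
0.632   .  .  .  .  .  .  .  .  .  .  .  .  .  .  .  .  .  .  .  .  .  .  .  .  .
0.638   .  .  .  .  .  .  .  .  .  .  .  .  .  .  .  .  .  .  .  .  .  .  .  .  .
```

>>> play_rows([
  [[0,0,0],-9.35,50],
  [[0,0,0],-9.35,50],
  [[0,0,0],-9.35,50],
  [[0,0,0],-9.35,50],
  [[0,0,0],-9.35,50],
  [[0,0,0],-9.35,50],
  [[0,0,0],-9.35,50],
  [[0,0,0],-9.35,50],
])

```text
t: 18.62
tool_pos: [0.5054, 0.0659, 0.2678]
ee_rot: [[-0.989, -0.151, -0.011], [-0.151, 0.988, 0.018], [0.009, 0.019, -1.0]]
contact_force: [0.5, 0.4, -2.9]
width: 0.0547
gripper_force: 64.0
```

>>> play_rows([
  [[-0.0086,-0.046,0],0,50],
  [[-0.0086,-0.046,0],0,50],
  [[-0.0086,-0.046,0],0,50],
  [[-0.0086,-0.046,0],0,50],
  [[-0.0086,-0.046,0],0,50],
  [[-0.0086,-0.046,0],0,50],
  [[-0.0086,-0.046,0],0,50],
  [[0,0,0],0,50],
])

```text
t: 19.62
tool_pos: [0.6121, -0.2466, 0.259]
ee_rot: [[-0.99, -0.142, -0.013], [-0.142, 0.99, 0.02], [0.01, 0.021, -1.0]]
contact_force: [-0.5, 1.0, -1.8]
width: 0.0547
gripper_force: 64.5
```

```bash
cat > o.py <<'E'
from h import *
import sys
np.set_printoptions(precision=4,suppress=True,linewidth=150)
s=state(); T=np.array(s['tool_pos']); print(s['t'],s['q'],T,s['width'],s['contact_force'],s['gripper_force']); print(np.array(s['ee_rot']))
y=np.radians(8.4); R=np.array([[np.cos(y),np.sin(y),0],[-np.sin(y),np.cos(y),0],[0,0,1]]); O=np.array([.5816,-.2505,0])
print('TCP local',R@(T-O))
for nm in ['scene','side']:
    c=cam(nm); cv2.imwrite(f'pics/{nm}_{sys.argv[1]}.png',c['frame'])
    Pa=pts(c,np.ones((480,640),bool)); v,u=np.nonzero(c['range_z']>0); g=c['frame'][v,u].astype(int)
    L=(Pa-O)@R.T
    box=(abs(L[:,0])<.16)&(abs(L[:,1])<.08)&(L[:,2]>.1)&(L[:,2]<.35)
    L=L[box]; g=g[box]
    grn=(g[:,1]>g[:,2]*1.3)&(g[:,1]>g[:,0]*1.15)&(g[:,1]>15); red=(g[:,2]>2.5*g[:,1])&(L[:,0]<0)
    G=L[grn]
    if len(G)>30:
        m=np.ones(len(G),bool)
        for _ in range(6):
            A=np.c_[G[m][:,0],G[m][:,1],np.ones(m.sum())]; p=np.linalg.lstsq(A,G[m][:,2],rcond=None)[0]; e=(G[:,2]-np.c_[G[:,0],G[:,1],np.ones(len(G))]@p); m=abs(e-np.median(e[m]))<.004
        print(nm,len(G),m.sum(),'z=ax+by+c',p,'tilt deg',np.degrees(np.arctan(-p[0])),'roll',np.degrees(np.arctan(p[1])))
        I=G[m]; print('   x',np.percentile(I[:,0],[1,99]),'y',np.percentile(I[:,1],[1,99]),'z',np.percentile(I[:,2],[1,99]))
        yl=(g[:,1]>g[:,0]*1.5)&(g[:,2]>g[:,0]*1.5)&(L[:,0]>.03)&(abs(L[:,2]-(p[0]*L[:,0]+p[1]*L[:,1]+p[2]))<.006); 
        if yl.sum()>5: print('   gold',yl.sum(),'x',np.percentile(L[yl][:,0],[2,98]),'z',np.percentile(L[yl][:,2],[2,98]))
    if red.sum()>10: print('   red',red.sum(),np.percentile(L[red],[2,50,98],axis=0).round(4).tolist())
E
python3 o.py p1
```

```text
19.625 [-0.3883  0.397   0.5638  1.7574  0.0131 -0.5311] [ 0.6121 -0.2466  0.259 ] 0.05465729578525397 [-0.4577  0.9783 -1.8151] 64.45793151855469
[[-0.9898 -0.1421 -0.0133]
 [-0.1424  0.9896  0.0196]
 [ 0.0104  0.0213 -0.9997]]
TCP local [ 0.0308 -0.0006  0.259 ]
scene 1745 1550 z=ax+by+c [-0.9777  0.0272  0.2633] tilt deg 44.353250673066995 roll 1.557968767648265
   x [-0.0314  0.0698] y [-0.0534  0.0568] z [0.1952 0.2952]
   gold 518 x [0.0338 0.0805] z [0.1841 0.2308]
   red 158 [[-0.0889, -0.0082, 0.1068], [-0.0441, 0.0317, 0.3095], [-0.033, 0.0569, 0.3154]]
side 201 201 z=ax+by+c [-0.9649  0.033   0.2653] tilt deg 43.9775466471615 roll 1.8877319000910353
   x [-0.035   0.0535] y [-0.0585  0.0431] z [0.2121 0.2964]
   gold 76 x [0.0335 0.0806] z [0.1849 0.2273]
   red 508 [[-0.055, -0.0465, 0.2818], [-0.0501, -0.0112, 0.3115], [-0.0173, 0.0376, 0.3162]]
```

>>> play_rows([
  [[-0.002,-0.0025,0.012],0,50],
  [[0,0,0.02],0,50],
  [[0,0,0.02],0,50],
  [[0,0,0.01],0,50],
  [[0,0,0],0,50],
  [[0,0,0],0,50],
])

```text
t: 20.48
tool_pos: [0.6141, -0.2447, 0.2015]
ee_rot: [[-0.989, -0.146, -0.008], [-0.146, 0.989, 0.018], [0.005, 0.019, -1.0]]
contact_force: [0.2, -0.6, -1.5]
width: 0.0546
gripper_force: 64.4
```

```bash
python3 o.py p2
```

```text
20.475 [-0.3846  0.3655  0.4105  1.6299  0.0135 -0.531 ] [ 0.6141 -0.2447  0.2015] 0.054633636853613075 [ 0.2318 -0.6233 -1.4989] 64.41954731941223
[[-0.9893 -0.1457 -0.0079]
 [-0.1458  0.9891  0.0178]
 [ 0.0053  0.0188 -0.9998]]
TCP local [0.033  0.001  0.2015]
scene 1636 1368 z=ax+by+c [-0.9617  0.0229  0.2076] tilt deg 43.88198280115561 roll 1.3132825567781805
   x [-0.0295  0.0723] y [-0.0507  0.059 ] z [0.1383 0.2366]
   gold 491 x [0.0349 0.0826] z [0.1276 0.1747]
   red 184 [[-0.0865, -0.0108, 0.1079], [-0.0419, 0.0291, 0.2516], [-0.0307, 0.057, 0.2577]]
side 374 347 z=ax+by+c [-0.9465  0.0124  0.209 ] tilt deg 43.42632478001409 roll 0.7131558840721164
   x [-0.0324  0.0613] y [-0.0582  0.0476] z [0.1496 0.2378]
   gold 72 x [0.0314 0.0843] z [0.1278 0.1795]
   red 530 [[-0.0528, -0.0468, 0.2266], [-0.0479, -0.0083, 0.2525], [-0.0189, 0.0378, 0.2573]]
```

>>> play_rows([
  [[0.0015,-0.0025,0.006],0,50],
  [[0,0,0.006],0,50],
  [[0,0,0],0,50],
])

```text
t: 20.95
tool_pos: [0.6123, -0.2473, 0.1876]
ee_rot: [[-0.989, -0.145, -0.01], [-0.145, 0.989, 0.019], [0.008, 0.02, -1.0]]
contact_force: [0.5, 0.4, -1.9]
width: 0.0548
gripper_force: 64.5
```

>>> play_rows([
  [[0,0,0.002],0,50],
  [[0,0,0],0,50],
])

```text
t: 21.2
tool_pos: [0.6126, -0.2472, 0.1864]
ee_rot: [[-0.989, -0.145, -0.009], [-0.146, 0.989, 0.018], [0.006, 0.02, -1.0]]
contact_force: [-0.1, 0.4, -1.6]
width: 0.0548
gripper_force: 64.5
```

>>> play_rows([
  [[0,0,0.002],0,50],
  [[0,0,0],0,50],
])

```text
t: 21.45
tool_pos: [0.6127, -0.2473, 0.1852]
ee_rot: [[-0.989, -0.145, -0.008], [-0.145, 0.989, 0.018], [0.006, 0.019, -1.0]]
contact_force: [-1.7, 0.3, 2.1]
width: 0.0547
gripper_force: 64.9
```

>>> play_rows([
  [[0,0,0],0,50],
  [[0.0045,0,0.0034],0,50],
  [[0.0046,0,0.0036],0,50],
  [[0.0042,0,0.004],0,50],
  [[0.004,0,0.0043],0,50],
  [[0,0,0],0,50],
], grip_force=28)

```text
t: 22.2
tool_pos: [0.5958, -0.2497, 0.1707]
ee_rot: [[-0.989, -0.145, -0.006], [-0.146, 0.989, 0.017], [0.004, 0.018, -1.0]]
contact_force: [-1.4, 1.4, 7.5]
width: 0.0549
gripper_force: 68.7
```

```bash
python3 o.py p3
```

```text
22.2 [-0.4024  0.3185  0.2913  1.5562  0.0135 -0.5485] [ 0.5958 -0.2497  0.1707] 0.05492246972586777 [-1.3867  1.3913  7.5423] 68.70206337422132
[[-0.9893 -0.1455 -0.0063]
 [-0.1456  0.9892  0.0174]
 [ 0.0037  0.0181 -0.9998]]
TCP local [ 0.0141 -0.0013  0.1707]
scene 1600 1433 z=ax+by+c [-0.5879  0.0041  0.1586] tilt deg 30.451567727823264 roll 0.23325816157453755
   x [-0.0538  0.0782] y [-0.0552  0.0558] z [0.1122 0.1906]
   gold 470 x [0.0377 0.0809] z [0.1077 0.1367]
   red 132 [[-0.0865, -0.0124, 0.1089], [-0.0675, 0.0318, 0.2002], [-0.0073, 0.0577, 0.207]]
side 1240 1201 z=ax+by+c [-0.578  -0.0006  0.1594] tilt deg 30.028828690901708 roll -0.03430211973283494
   x [-0.0566  0.0639] y [-0.0597  0.0495] z [0.1219 0.191 ]
   gold 82 x [0.0325 0.0915] z [0.1059 0.1399]
   red 691 [[-0.0801, -0.0472, 0.1907], [-0.0727, -0.0061, 0.2012], [-0.0555, 0.04, 0.2065]]
```

>>> play_rows([
  [[0.0035,0,0.0046],0,50],
  [[0.0034,0,0.0047],0,50],
  [[0.0028,0,0.005],0,50],
  [[0.0027,0,0.0052],0,50],
  [[0,0,0],0,50],
])

```text
t: 22.92
tool_pos: [0.583, -0.2513, 0.1505]
ee_rot: [[-0.989, -0.145, -0.008], [-0.145, 0.989, 0.017], [0.005, 0.018, -1.0]]
contact_force: [-2.8, -0.1, 4.3]
width: 0.0551
gripper_force: 64.7
```

```bash
python3 o.py p4
```

```text
22.925 [-0.4123  0.2912  0.2184  1.5123  0.0127 -0.558 ] [ 0.583  -0.2513  0.1505] 0.055106846736272856 [-2.8198 -0.0848  4.3167] 64.6740548685193
[[-0.9894 -0.145  -0.008 ]
 [-0.1451  0.9893  0.0173]
 [ 0.0054  0.0183 -0.9998]]
TCP local [ 0.0012 -0.001   0.1505]
scene 1433 1329 z=ax+by+c [-0.2571  0.0044  0.1328] tilt deg 14.420202215419513 roll 0.2493015515519123
   x [-0.0703  0.0809] y [-0.0558  0.0563] z [0.1103 0.151 ]
   gold 430 x [0.0364 0.0819] z [0.1089 0.1239]
   red 137 [[-0.0943, -0.012, 0.109], [-0.0811, 0.0308, 0.1567], [-0.005, 0.0618, 0.2182]]
side 2043 1965 z=ax+by+c [-0.2549 -0.0001  0.1329] tilt deg 14.300915246313247 roll -0.006364248626582222
   x [-0.0704  0.0589] y [-0.0594  0.0526] z [0.1177 0.1514]
   gold 81 x [0.0645 0.0878] z [0.1086 0.1177]
   red 802 [[-0.0977, -0.0463, 0.1499], [-0.0877, -0.005, 0.1565], [-0.0723, 0.042, 0.1613]]
```

>>> play_rows([
  [[0.0016,0,0.004],0,50],
  [[0.0016,0,0.004],0,50],
  [[0.001,0,0.003],0,50],
  [[0.0005,0,0.002],0,50],
  [[0,0,0],0,50],
])

```text
t: 23.65
tool_pos: [0.5785, -0.2514, 0.1372]
ee_rot: [[-0.989, -0.145, -0.008], [-0.146, 0.989, 0.018], [0.006, 0.019, -1.0]]
contact_force: [-0.5, -1.1, 4.8]
width: 0.0545
gripper_force: 63.3
```

```bash
python3 o.py p5
```

```text
23.65 [-0.4156  0.2823  0.182   1.4853  0.0132 -0.5617] [ 0.5785 -0.2514  0.1372] 0.0545040158126433 [-0.5094 -1.1321  4.7907] 63.339736461639404
[[-0.9893 -0.1455 -0.0083]
 [-0.1456  0.9892  0.0181]
 [ 0.0056  0.0191 -0.9998]]
TCP local [-0.0032 -0.0005  0.1372]
scene 1295 1226 z=ax+by+c [-0.0916  0.0024  0.1196] tilt deg 5.235633975854863 roll 0.13667050858946755
   x [-0.0725  0.0827] y [-0.0573  0.0572] z [0.1104 0.1275]
   gold 378 x [0.0375 0.0834] z [0.1096 0.1171]
   red 130 [[-0.0987, -0.037, 0.1084], [-0.0853, 0.0282, 0.1303], [-0.0037, 0.0606, 0.1957]]
side 2330 2210 z=ax+by+c [-0.0893 -0.0017  0.1195] tilt deg 5.101864980939006 roll -0.0954435047418416
   x [-0.0734  0.0615] y [-0.0588  0.0537] z [0.1139 0.1275]
   gold 61 x [0.0651 0.0841] z [0.1101 0.1154]
   red 813 [[-0.1005, -0.0461, 0.1209], [-0.0903, -0.005, 0.1297], [-0.0762, 0.0429, 0.1327]]
```

>>> play_rows([
  [[0.0008,0,0.0025],0,50],
  [[0.0008,0,0.0025],0,50],
  [[0.0006,0,0.0015],0,50],
  [[0,0,0],0,50],
])

```text
t: 24.25
tool_pos: [0.5762, -0.2516, 0.1304]
ee_rot: [[-0.989, -0.145, -0.009], [-0.146, 0.989, 0.018], [0.006, 0.019, -1.0]]
contact_force: [2.7, -0.9, 2.8]
width: 0.0546
gripper_force: 63.3
```

```bash
python3 o.py p6
```

```text
24.25 [-0.4173  0.2783  0.164   1.4717  0.0131 -0.5634] [ 0.5762 -0.2516  0.1304] 0.05458749378192478 [ 2.7388 -0.9226  2.7992] 63.33355665206909
[[-0.9893 -0.1454 -0.0086]
 [-0.1456  0.9892  0.0181]
 [ 0.0059  0.0192 -0.9998]]
TCP local [-0.0056 -0.0003  0.1304]
scene 1207 1143 z=ax+by+c [-0.0107 -0.0004  0.1132] tilt deg 0.6140967523806508 roll -0.02198845840140116
   x [-0.0739  0.0828] y [-0.0566  0.0572] z [0.1096 0.1162]
   gold 363 x [0.0362 0.0831] z [0.1096 0.1155]
   red 133 [[-0.1011, -0.0569, 0.1089], [-0.0867, 0.0269, 0.117], [-0.003, 0.06, 0.1841]]
side 2411 2267 z=ax+by+c [-0.0121 -0.0025  0.113 ] tilt deg 0.6952725669290929 roll -0.14246215531121473
   x [-0.0744  0.06  ] y [-0.0586  0.054 ] z [0.1102 0.1165]
   gold 64 x [0.0502 0.0923] z [0.1097 0.1144]
   red 800 [[-0.1013, -0.0463, 0.1073], [-0.0909, -0.0057, 0.1163], [-0.0771, 0.0422, 0.1192]]
```

>>> play_rows([
  [[0.001,0,0.001],0,50],
  [[0,0,0.0004],0,50],
  [[0,0,0],0,68],
  [[0,0,0],0,74],
  [[0,0,0],0,74],
  [[0,0,-0.01],0,74],
  [[0,0,-0.03],0,76],
  [[0,0,0],0,76],
])

```text
t: 25.35
tool_pos: [0.5762, -0.2529, 0.1723]
ee_rot: [[-0.989, -0.145, -0.005], [-0.145, 0.989, 0.016], [0.003, 0.017, -1.0]]
contact_force: [0.5, -1.1, -1.2]
width: 0.0651
gripper_force: 0.0
```

```bash
python3 o.py p7; cat > r.py <<'E'
from h import *
np.set_printoptions(precision=4,suppress=True,linewidth=150)
y=np.radians(8.4); R=np.array([[np.cos(y),np.sin(y),0],[-np.sin(y),np.cos(y),0],[0,0,1]]); O=np.array([.5816,-.2505,0])
for nm in ['scene','side']:
    c=cam(nm); P=pts(c,np.ones((480,640),bool)); v,u=np.nonzero(c['range_z']>0); L=(P-O)@R.T; g=c['frame'][v,u].astype(int).sum(1)
    k=(abs(L[:,0]+.059)<.03)&(L[:,1]<-.065)&(L[:,1]>-.2)&(L[:,2]>.14)&(L[:,2]<.32)&(g<200); B=L[k]
    top=B[B[:,2]>B[:,2].max()-.026]; print(nm,k.sum(),'ball pts',len(top),top.min(0),top.mean(0),top.max(0))
    m=(B[:,2]>.16)&(B[:,2]<.25); print(' bar y vs z',np.polyfit(B[m][:,2],B[m][:,1],1),'mean',B[m].mean(0), 'ang',np.degrees(np.arctan2(1,np.polyfit(B[m][:,2],B[m][:,1],1)[0])))
E
python3 r.py
```

```text
25.35 [-0.419   0.2753  0.241   1.5479  0.013  -0.565 ] [ 0.5762 -0.2529  0.1723] 0.06513603380604291 [ 0.4542 -1.1071 -1.2258] 0.0
[[-0.9894 -0.1454 -0.0051]
 [-0.1454  0.9892  0.0165]
 [ 0.0026  0.017  -0.9999]]
TCP local [-0.0057 -0.0016  0.1723]
scene 1290 1248 z=ax+by+c [-0.0003 -0.0011  0.1123] tilt deg 0.019436051610793193 roll -0.06485526713779566
   x [-0.0765  0.0818] y [-0.0572  0.0574] z [0.1091 0.1155]
   gold 370 x [0.0346 0.0822] z [0.1095 0.1154]
   red 179 [[-0.1012, -0.0442, 0.1066], [-0.0884, 0.0191, 0.1148], [-0.0074, 0.0516, 0.1802]]
side 2953 2825 z=ax+by+c [ 0.0002 -0.0054  0.112 ] tilt deg -0.011346157333587436 roll -0.3082773086856382
   x [-0.0745  0.0647] y [-0.0581  0.0544] z [0.109  0.1151]
   gold 91 x [0.0505 0.0901] z [0.1092 0.1144]
   red 805 [[-0.1021, -0.0458, 0.1058], [-0.0917, -0.0048, 0.1143], [-0.078, 0.0427, 0.1172]]
scene 183 ball pts 89 [-0.0643 -0.1185  0.2668] [-0.0544 -0.1077  0.2827] [-0.0446 -0.0984  0.2918]
 bar y vs z [-0.2553 -0.0389] mean [-0.0586 -0.0984  0.233 ] ang 104.32318391938811
side 293 ball pts 245 [-0.0711 -0.1255  0.2717] [-0.0636 -0.1151  0.285 ] [-0.0511 -0.1022  0.291 ]
 bar y vs z [-0.1748 -0.059 ] mean [-0.0638 -0.0935  0.1974] ang 99.91296610659408
```

>>> play_rows([
  [[0,0,-0.04],0,70],
  [[0,0,-0.05],0,60],
  [[0,0,-0.05],0,55],
  [[0,0,-0.012],0,55],
  [[0,0,0],9,55],
  [[0,0,0],9,55],
  [[0,0,0],9,55],
  [[0,0,0],9,55],
])

```text
t: 26.55
tool_pos: [0.5766, -0.2551, 0.3201]
ee_rot: [[-0.883, 0.468, -0.011], [0.468, 0.883, 0.019], [0.018, 0.012, -1.0]]
contact_force: [-0.6, -0.2, -0.5]
width: 0.0471
gripper_force: 0.0
```

>>> play_rows([
  [[0,0,0],9,55],
  [[0,0,0],9,55],
  [[0,0,0],9,55],
  [[0,0,0],9,55],
  [[0,0,0],9,55],
  [[0,0,0],9,55],
  [[0,0,0],0,55],
])

```text
t: 27.42
tool_pos: [0.5766, -0.2552, 0.3203]
ee_rot: [[-0.146, 0.989, -0.01], [0.989, 0.147, 0.019], [0.02, -0.007, -1.0]]
contact_force: [1.0, -0.3, -0.2]
width: 0.0473
gripper_force: 0.0
```

```bash
python3 o.py p8 | head -8; python3 r.py
```

```text
27.425 [-0.4221  0.3619  0.641   1.8669  0.0129  1.0016] [ 0.5766 -0.2552  0.3203] 0.04730225938895282 [ 1.0121 -0.3434 -0.1906] 0.0
[[-0.1464  0.9892 -0.0102]
 [ 0.989   0.1466  0.0187]
 [ 0.02   -0.0073 -0.9998]]
TCP local [-0.0056 -0.0039  0.3203]
scene 1321 1298 z=ax+by+c [ 0.0006 -0.0014  0.1124] tilt deg -0.03349106733037593 roll -0.08021409242189231
   x [-0.0762  0.0821] y [-0.0571  0.0575] z [0.1091 0.1156]
   gold 368 x [0.0342 0.0824] z [0.1096 0.1147]
scene 400 ball pts 86 [-0.0653 -0.118   0.2674] [-0.0538 -0.1078  0.2825] [-0.0464 -0.0991  0.2931]
 bar y vs z [-0.2084 -0.0493] mean [-0.0568 -0.0923  0.2063] ang 101.77278554850373
side 294 ball pts 246 [-0.0717 -0.1258  0.2724] [-0.0636 -0.115   0.2851] [-0.0515 -0.1018  0.2918]
 bar y vs z [-0.1751 -0.0588] mean [-0.0636 -0.0924  0.1919] ang 99.93307491818219
```

>>> play_rows([
  [[0,0,-0.006],0,55],
  [[-0.0364,-0.0177,0],0,55],
  [[-0.0364,-0.0177,0],0,55],
  [[-0.0364,-0.0177,0],0,55],
  [[0,0,0],0,55],
  [[0,0,0],0,55],
])

```text
t: 28.38
tool_pos: [0.5402, -0.3708, 0.3255]
ee_rot: [[-0.146, 0.989, -0.009], [0.989, 0.146, 0.018], [0.02, -0.006, -1.0]]
contact_force: [0.2, 0.0, -0.1]
width: 0.0466
gripper_force: 0.0
```

```bash
python3 m.py w5; python3 - <<'E'
from h import *
s=state();y=np.radians(8.4); R=np.array([[np.cos(y),np.sin(y),0],[-np.sin(y),np.cos(y),0],[0,0,1]]); O=np.array([.5816,-.2505,0])
print(R@(np.array(s['tool_pos'])-O))
E
```

```text
28.375 [-0.6057  0.4455  0.7637  1.9068  0.0101  0.8189] [ 0.5402 -0.3708  0.3255] 0.0466395263057369 [ 0.2347  0.0103 -0.0867]
[-0.05827947 -0.11256149  0.32559767]
```

View pics/w5.png

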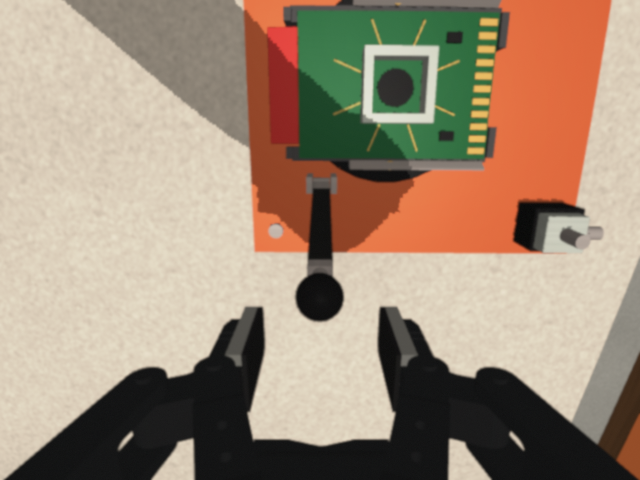

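>>> play_rows([
  [[0,0,0.013],0,55],
  [[0,0,0.013],0,50],
  [[0,0,0.013],0,45],
  [[0,0,0],0,30],
  [[0,0,0],0,20],
  [[0,0,0],0,20],
  [[0,0,0],0,20],
], grip_force=25)

```text
t: 29.3
tool_pos: [0.5391, -0.3696, 0.2862]
ee_rot: [[-0.146, 0.989, -0.012], [0.989, 0.146, 0.019], [0.021, -0.009, -1.0]]
contact_force: [-4.9, 1.5, -5.0]
width: 0.022
gripper_force: 24.9
```

```bash
python3 - <<'E'
import numpy as np
q=np.radians(np.linspace(101.5,17.5,17)); y=.163*np.cos(q); z=.163*np.sin(q)
dy,dz=np.diff(y),np.diff(z); t=.0205
for a,b in zip(dy+t*dz,-dz+t*dy): print(f'[[{a:.4f},0,{b:.4f}],0,20],',end=' ')
E
```

```text
[[0.0148,0,-0.0020],0,20], [[0.0149,0,-0.0006],0,20], [[0.0149,0,0.0007],0,20], [[0.0148,0,0.0021],0,20], [[0.0145,0,0.0034],0,20], [[0.0142,0,0.0048],0,20], [[0.0137,0,0.0060],0,20], [[0.0131,0,0.0073],0,20], [[0.0123,0,0.0084],0,20], [[0.0115,0,0.0095],0,20], [[0.0106,0,0.0105],0,20], [[0.0096,0,0.0114],0,20], [[0.0085,0,0.0123],0,20], [[0.0073,0,0.0130],0,20], [[0.0061,0,0.0136],0,20], [[0.0048,0,0.0141],0,20],
```

>>> play_rows([
  [[0.0148,0,-0.002],0,20],
  [[0.0149,0,-0.0006],0,20],
  [[0.0149,0,0.0007],0,20],
  [[0.0148,0,0.0021],0,20],
  [[0,0,0],0,20],
])

```text
t: 29.92
tool_pos: [0.5306, -0.31, 0.2883]
ee_rot: [[-0.147, 0.989, -0.009], [0.989, 0.147, 0.018], [0.019, -0.007, -1.0]]
contact_force: [-5.3, -0.9, -0.2]
width: 0.0216
gripper_force: 25.9
```

>>> play_rows([
  [[0.0145,0,0.0034],0,20],
  [[0.0142,0,0.0048],0,20],
  [[0.0137,0,0.006],0,20],
  [[0.0131,0,0.0073],0,20],
  [[0.0123,0,0.0084],0,20],
  [[0.0115,0,0.0095],0,20],
  [[0,0,0],0,20],
])

```text
t: 30.8
tool_pos: [0.519, -0.2305, 0.2506]
ee_rot: [[-0.147, 0.989, -0.008], [0.989, 0.147, 0.019], [0.02, -0.005, -1.0]]
contact_force: [-3.4, 2.7, 4.8]
width: 0.0221
gripper_force: 27.8
```

>>> play_rows([
  [[0.0106,0,0.0105],0,20],
  [[0.0096,0,0.0114],0,20],
  [[0.0085,0,0.0123],0,20],
  [[0.0073,0,0.013],0,20],
  [[0.0061,0,0.0136],0,20],
  [[0.0048,0,0.0141],0,20],
  [[0,0,0],0,20],
])

```text
t: 31.68
tool_pos: [0.5121, -0.1834, 0.1746]
ee_rot: [[-0.147, 0.989, -0.009], [0.989, 0.147, 0.02], [0.021, -0.006, -1.0]]
contact_force: [1.5, 5.5, 0.7]
width: 0.0222
gripper_force: 29.2
```

```bash
cat > t.py <<'E'
from h import *
np.set_printoptions(precision=4,suppress=True,linewidth=150)
y=np.radians(8.4); R=np.array([[np.cos(y),np.sin(y),0],[-np.sin(y),np.cos(y),0],[0,0,1]]); O=np.array([.5816,-.2505,0])
s=state(); print(s['t'],s['width'],s['contact_force'],'TCP local',R@(np.array(s['tool_pos'])-O)); 
for nm in ['scene','side']:
    c=cam(nm); cv2.imwrite(f'pics/t_{nm}.png',c['frame']); P=pts(c,np.ones((480,640),bool)); v,u=np.nonzero(c['range_z']>0); L=(P-O)@R.T; g=c['frame'][v,u].astype(int).sum(1)
    for r in imaging.trace('clamp_ball',nm)[:1]:
        Q=(pts(c,r['region'])-O)@R.T; print(nm,'ball',r['conf'],len(Q),np.percentile(Q,[5,50,95],axis=0).tolist() if len(Q) else '')
    k=(abs(L[:,0]+.059)<.006)&(abs(L[:,1])<.055)&(L[:,2]>.1135)&(L[:,2]<.2); B=L[k]
    if k.sum()>8: p=np.polyfit(B[:,1],B[:,2],1); print(nm,'bar',k.sum(),'slope deg',np.degrees(np.arctan(p[0])),'z mid',p[1])
E
python3 t.py
```

```text
31.675 0.022177978288512725 [1.5109 5.4579 0.7273] TCP local [-0.0589  0.0766  0.1746]
scene ball 0.7 2753 [[-0.08358896447613823, 0.2738375510208363, 0.003648813987833231], [-0.015803675526693272, 0.3369840204654792, 0.010738583436227127], [0.0313570485788485, 0.3858711631220416, 0.10629304907203509]]
scene bar 168 slope deg 15.111015804513668 z mid 0.14354965362158661
side ball 0.84 1026 [[-0.06537643950841582, -0.07563871662021347, 0.12190665524572883], [-0.059729131440140484, -0.008056506649087612, 0.14736555827122536], [-0.05065351240491424, 0.06369932880539213, 0.17882844014294763]]
side bar 629 slope deg 19.048876410750154 z mid 0.14915058553605223
```

>>> play_rows([
  [[0,0,0],0,40],
  [[0,0,0],0,45],
  [[0,0,-0.018],0,45],
  [[0,0,-0.02],0,20],
  [[0,0,0],0,0],
  [[0,0,0],0,0],
  [[0,0,0],0,0],
  [[0,0,0],0,0],
])

```text
t: 32.88
tool_pos: [0.5118, -0.1853, 0.2128]
ee_rot: [[-0.145, 0.989, -0.01], [0.989, 0.146, 0.019], [0.02, -0.007, -1.0]]
contact_force: [-0.1, 0.1, -0.2]
width: 0.0002
gripper_force: 0.0
```

>>> play_rows([
  [[0.001,0,0.01],0,0],
  [[0.001,0,0.008],0,0],
  [[0.001,0,0.008],0,0],
  [[0.001,0,0.008],0,0],
  [[0.001,0,0.008],0,0],
  [[0,0,0.006],0,0],
  [[0,0,0],0,0],
])

```text
t: 33.75
tool_pos: [0.5107, -0.1795, 0.1649]
ee_rot: [[-0.145, 0.989, -0.01], [0.989, 0.146, 0.018], [0.02, -0.007, -1.0]]
contact_force: [-1.2, 0.4, -0.1]
width: -0.0003
gripper_force: 0.0
```

>>> play_rows([
  [[0,0,0.004],0,0],
  [[0,0,0.004],0,0],
  [[0,0,0.003],0,0],
  [[0,0,0],0,0],
])

```text
t: 34.25
tool_pos: [0.5107, -0.1793, 0.1542]
ee_rot: [[-0.145, 0.989, -0.01], [0.989, 0.145, 0.018], [0.019, -0.007, -1.0]]
contact_force: [0.1, -0.5, -0.2]
width: -0.0
gripper_force: 0.0
```

>>> play_rows([
  [[0,0,0.0025],0,0],
  [[0,0,0],0,0],
])

```text
t: 34.5
tool_pos: [0.5107, -0.1793, 0.1518]
ee_rot: [[-0.145, 0.989, -0.009], [0.989, 0.146, 0.018], [0.019, -0.007, -1.0]]
contact_force: [-0.3, -0.6, 0.0]
width: 0.0
gripper_force: 0.0
```

```bash
python3 t.py
```

```text
34.5 2.6750143365199215e-05 [-0.3467 -0.5568  0.0403] TCP local [-0.0597  0.0808  0.1518]
scene ball 0.55 507 [[-0.0664636207501895, -0.07100502972762739, 0.113000192237516], [-0.05390842004054132, 0.009581297832116897, 0.12297300640158408], [-0.048940932361047726, 0.09144356286219796, 0.12733950507538366]]
scene bar 156 slope deg -0.1398196133272383 z mid 0.12324195871668907
side ball 0.58 836 [[-0.06565021687097501, -0.07767014364578828, 0.11741670192040513], [-0.06051112510122139, -0.011299384872344696, 0.12352031807621312], [-0.05236261741021154, 0.0718887309028217, 0.12595389699833623]]
side bar 495 slope deg -0.5103774109916773 z mid 0.12283530787615324
```

>>> play_rows([
  [[0,0,0.002],0,0],
  [[0,0,0],0,0],
])

```text
t: 34.95
tool_pos: [0.5109, -0.1793, 0.1506]
ee_rot: [[-0.145, 0.989, -0.008], [0.989, 0.146, 0.018], [0.019, -0.005, -1.0]]
contact_force: [-0.4, 0.3, 3.8]
width: 0.0002
gripper_force: 2.2
```

>>> play_rows([
  [[0,0,0.002],0,0],
  [[0,0,0],0,0],
])

```text
t: 35.2
tool_pos: [0.511, -0.1793, 0.1501]
ee_rot: [[-0.145, 0.989, -0.007], [0.989, 0.146, 0.018], [0.018, -0.004, -1.0]]
contact_force: [-4.3, 1.6, 13.6]
width: 0.0003
gripper_force: 7.4
```

Hard stop felt at 13.6 N, so the bar is fully down. Now I'll retreat and check everything.

>>> play_rows([
  [[0,0,-0.01],0,0],
  [[0,0,-0.04],0,0],
  [[0,0,-0.05],0,0],
  [[0,0,-0.04],0,0],
  [[0,0,0],0,0],
  [[0,0,0],0,0],
])

```text
t: 35.95
tool_pos: [0.512, -0.1818, 0.2872]
ee_rot: [[-0.145, 0.989, -0.01], [0.989, 0.146, 0.019], [0.02, -0.007, -1.0]]
contact_force: [0.2, 1.2, -1.2]
width: 0.0004
gripper_force: 0.0
```

```bash
python3 t.py; python3 o.py fin | tail -8; python3 - <<'E'
from h import *
np.set_printoptions(precision=4,suppress=True)
for n in ['scene','side']:
    c=cam(n)
    for l in ['spare_card','cassette','tweezers']:
        for r in imaging.trace(l,n)[:1]: print(n,l,round(r['conf'],2),np.median(pts(c,r['region']),0))
E
```

```text
35.95 0.0003743336148396253 [ 0.2286  1.1748 -1.2111] TCP local [-0.0588  0.0782  0.2872]
scene ball 0.75 536 [[-0.0675339828351336, -0.0723824888194921, 0.11222816129276333], [-0.05442784632496363, 0.01099818396781935, 0.12251258600172463], [-0.04912784726050842, 0.09160518745004577, 0.1280956229610716]]
scene bar 173 slope deg -0.015064245152534671 z mid 0.12266565676860407
side ball 0.58 997 [[-0.0658284202200074, -0.0784262279240601, 0.11463586365209287], [-0.06051262637427155, -0.006835213262716273, 0.12314351410760337], [-0.05188538466338725, 0.08091186044098206, 0.12742759517435376]]
side bar 493 slope deg -0.6165118421269257 z mid 0.12223235618343861
scene 1068 1040 z=ax+by+c [-0.0011  0.0003  0.1124] tilt deg 0.0609111027091076 roll 0.01438094699736373
   x [-0.0526  0.0824] y [-0.0574  0.0574] z [0.1092 0.1158]
   gold 369 x [0.0343 0.0825] z [0.1093 0.1149]
   red 209 [[-0.1031, -0.0432, 0.1093], [-0.0907, 0.0046, 0.1148], [-0.0802, 0.046, 0.1177]]
side 2557 2510 z=ax+by+c [ 0.0012 -0.007   0.112 ] tilt deg -0.06954699745059881 roll -0.40152020644037506
   x [-0.0746  0.0674] y [-0.0583  0.0551] z [0.1089 0.1151]
   gold 479 x [0.0511 0.0874] z [0.1092 0.1151]
   red 799 [[-0.1022, -0.0459, 0.1055], [-0.0918, -0.0044, 0.1145], [-0.0782, 0.0475, 0.1173]]
scene spare_card 0.79 [0.4873 0.3765 0.118 ]
scene cassette 0.64 [0.7646 0.1449 0.0478]
scene tweezers 0.62 [ 0.3846 -0.0104  0.0038]
side spare_card 0.57 [0.4825 0.3575 0.1172]
side cassette 0.9 [0.6953 0.148  0.0463]
side tweezers 0.81 [ 0.3831 -0.033   0.003 ]
```

```bash
python3 -c "from rig import robot; print(robot.sign_off())"
```

```text
the job is handed in; nothing more can be done
None
```

The green card lies level on the prober ledges inside the fences, handle towards the robot, with the clamp bar fully down across it. The job was handed in at about 36 s, and the final camera check showed no sign that the blue card, cassette or tweezers had moved.

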